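Dock the trimmer in its clamp and lock the lever

ROBOT

A 6-joint arm with a two-finger parallel gripper is mounted at the origin on the work surface. World frame = base frame: x ahead of the robot, y to its left, z up, the work surface at z = 0. Lengths are in m, angles in rad, forces in N, time in s.
With the tool pointing down it reaches from about 0.375 to 0.975 m from the base axis. Payload 3.8 kg.
Tool frame: the origin (TCP) lies on the centre line of the jaws, within the pads' length; the fingertips stand manip.tcp_to_tips ahead of it and the grasp point (between the pads) lies 8 mm behind it (manip.tcp_to_tips is the distance from the TCP to the fingertips, in m); z points along the fingers, y is the direction in which the jaws open and shut (so a half turn about z gives the same grasp; the last joint's range is limited). The gripper opens to 88 mm and grips with 3 to 60 N. Pads are 18 mm wide; open, the fingers measure 123 mm over their backs; the gripper's body (75 mm by 187 mm) begins 45 mm behind the grasp point.
Start: joints at [1.181, 0.264, 1.604, -0, 1.274, -0.037], TCP at [0.233, 0.633, 0.25] pointing down, gripper open.
Joint ranges: [-2.63, 2.63], [-0.94, 2.18], [0.31, 2.57], [-1.31, 4.45], [0, 2.66], [-2.55, 2.55]. Speed limits (rad/s): [2.57, 2.57, 3.14, 3.14, 3.14, 3.14].

INTERFACE

Orientations are given as [roll, pitch, yaw] about the fixed x, y, z axes, in that order (R = Rz(yaw) Ry(pitch) Rx(roll)).
In Python, from bench import manip gives the robot as it stands.
- The arm moves only by the tool step_arm, never from a script. Its argument "deltas" is a list of rows, each a list of 7 numbers: the shift along the tool's x, y, z in m, then the turn, a rotation vector about the tool's x, y, z in rad, then the closure, from 0 (fully open) to 1 (shut). In form: [[dx, dy, dz, wx, wy, wz, fingers], ...]. A call has 1 to 20 rows; each row shifts and turns the commanded pose from where the row before left it, along the tool's axes as they then stand; what a row does not reach is not made up. A row lasts 1/8 s, in which the tool goes at most 62.5 mm and 10.7 degrees, less where a joint would pass 70% of its speed; a pose out of reach is approached as far as the arm can. A call with a gripper value outside its range is refused whole. The fingers move at their own pace and stop on an object; "grip_force" is the grip in N (left out, the last holds). Time passes only in rows, so rows that do not move let the fingers close. It gives the time, the measured TCP pose, the force and the opening at its end, in the units of the state.
- manip.state(): the state, without advancing time (a new reading comes with each control period).
- manip.capture(name): name is "side" or "top" or "wrist"; returns the picture (384x512x3 uint8, red, green, blue); there is no depth.
- manip.calibration(name): a dict with "camera_matrix" (3x3 intrinsics, pixels), "rvec" (rotation vector, rad) and "tvec" (3), from world to camera coordinates, as OpenCV has them. Camera axes: x right, y down, z forward; pixel columns grow to the right and rows downward; lengths in m; the calibration is good to about 2 mm. The wrist camera is an equidistant fisheye: a pixel r from the principal point sees the ray r / f radians off the axis. A picture is of the moment at which its call begins: read the wrist's pose just before it. calibration takes no time and is no camera call; for the wrist camera it gives the pose at the moment of the call.
- manip.close_job(): hands the job in, once; it reports no verdict.
The state is a dict: "t": time; "joints": joint angles; "dq": joint speeds; "effort": joint torques, N m; "tcp_pos": TCP position; "tool_rot": TCP orientation; "ft_force": force on the tool from outside, world axes, zero at the start; "moment": the same for the moment, N m; "opening": finger opening in m.
Only numpy, scipy, OpenCV 4.12 (cv2) and the standard library are available. Lean on these libraries where they do the work, as an engineer would, in place of code of your own. Each camera call takes 0.05 s, during which the arm holds its last target.

TASK

Take the blue trimmer out of the chrome stand and feed its shank down into the round collet of the silver charging dock, pushing down the stiff contact ring inside, until it is pressed firmly but gently home on the brass stop. Then swing the red-gripped clamp lever fully closed so that the trimmer stays locked, upright and fully home, and let go, without disturbing the other toiletries or forcing anything.

Things in the scene. Friction and masses are not known exactly. Their poses are not given: they have to be found in the camera images.
- trimmer: Blue trimmer, about 0.14 kg, upright in the stand, head up. Origin: centre of its shank's foot; z up its length. Round chrome shank 14 mm across, z=0 to 62 mm (foot chamfered to 12 mm over 2 mm); square barrel 24 x 24 mm, faces square to x and y, z=62 to 107 mm (grip here); silver head 20 x 10 mm to z=117 mm. The barrel's shoulder rests on the stand's plate.
- stand: Fixed chrome stand, 75 x 150 mm (x, y) and 75 mm tall; a holed plate 44 mm wide on posts with two 18 mm holes at y = -40 and +40 mm, one holding the trimmer, the other the shaving brush. Origin: centre of its underside.
- dock: Fixed silver charging dock. Origin: on the table under the collet's axis, z up. Collet block 44 x 44 mm, 60 mm tall, with a vertical 15.5 mm bore at its centre. Housing from y=-78 to +52 mm, black foot to x=+52 mm. A stiff copper contact ring in the bore meets the foot 13 mm below the mouth; from there the foot pushes it down with a steady drag of about 9 N (no spring-back).
- dock_mouth (a point): Centre of the collet's mouth (chamfered by 3 mm), on top of the dock, 60 mm above the table. While the lever is open, only the contact ring and the stop hinder the shank; the drag is more than the trimmer's weight, so it must be pushed all the way.
- depth_stop: Brass stop, a hard 7 mm pin in the middle of the collet's bore; origin: centre of its top face, where the shank's foot must come to bear. Its height is set differently each time, from 22 to 32 mm above the table (28 to 38 mm below the mouth). Rigid, where the ring only drags: the force rises sharply there.
- lever (a joint): Clamp lever of the dock, turning about a vertical pivot, in rad: 0 is fully open, 1.3 fully closed against its end stop; it grows counter-clockwise seen from above. Stiff, about 0.2 N m and more in the last part as the cam loads the shank; stays where it is left.
- lever_pivot (a point): Pivot of the lever on top of the dock, at x=0, y=-18 mm of the dock, 70 mm above the table.
- lever_grip (a point): Top of the lever's upright red grip, a round post 14 mm in diameter, 118 mm above the table at its top, free for 36 mm below that, 90 mm from the pivot. With the lever at 0 it stands from the pivot in the dock's -x direction.
- brush: Shaving brush with dark wooden handle and cream knot, 28 mm at the widest, 117 mm long, standing in the stand's other hole. Origin: foot of its handle. Leave alone.
- flask: Cut-glass cologne flask, 50 x 70 mm, 111 mm tall, origin under its centre. Leave alone.
- bowl: White ceramic bowl, 110 mm across, 50 mm tall, origin under its centre. Leave alone.
- comb: Wooden comb lying flat, 160 mm long, 38 mm wide, 6 mm thick, origin under its centre. Leave alone.
- cream_tin: Green cream tin, 60 mm across, 60 mm tall, origin under its centre. Leave alone.
- tumbler: Green glass tumbler, 68 mm across, 90 mm tall, origin under its centre. Leave alone.
- soap: White bar of soap, 55 x 85 x 22 mm, origin under its centre. Leave alone.

How it is judged:
On the way, in this order (a step that is already met when the one before it is completed fails the run):
1. the trimmer's shank is pressed home on the brass stop (at least 5 N, held 0.2 s) with the lever still open (contact force between trimmer and depth_stop above 5 N and horizontal distance between trimmer and depth_stop below 0.003 m and value of joint lever below 0.5 rad), for 0.2 s.
2. the lever is closed with the shank still home (value of joint lever above 1.2 rad and z of trimmer in the frame of depth_stop below 0.0015 m and horizontal distance between trimmer and depth_stop below 0.003 m), for 0.2 s.
At the end, for the whole second after the job is handed in: The lever is beyond 1.2 rad (fully closed is 1.3); the trimmer stands in the collet, at rest, with the foot of its shank within 1.5 mm above the brass stop and 3 mm of its axis sideways, within 0.07 rad of upright, released (all of step 2 and angle between the z axis of trimmer and the z axis of dock, either way round below 0.07 rad and linear speed of trimmer below 0.01 m/s); the robot touches nothing.
It fails at once if the trimmer presses on the stop with more than 25 N (contact force between trimmer and depth_stop above 25 N).
It fails at once if the robot pushes the dock or its lever with more than 25 N (contact force between any of the arm, the fingers and dock above 25 N).
It fails at once if another toiletry is moved by more than 20 mm (distance of any of brush, flask, bowl, comb, cream_tin, tumbler, soap from where it was at the start of the episode above 0.02 m).
It also fails if it takes over 72 s, if anything falls off the work surface, if the arm or the gripper's body presses on something with over 40 N, if the wrist force passes 120 N, or if a joint passes its speed limit or range.

## Working session

There is one attempt and no reset: what is moved stays moved. The work goes in short steps, Python scripts to look and compute and a tool call to move; the robot and the scene stay as the last step left them, time stands still between calls to the robot, and variables do not carry over. Pictures are saved under pics/ and viewed, and the job is handed in when it is done.

Besides the shell and the picture viewer there is one more tool, called after ">>>" as name(argument=value, ...) on one line, values as JSON. step_arm: Moves the arm, as the interface text tells. Its arguments: {"type":"object","properties":{"deltas":{"type":"array","items":{"type":"array","items":{"type":"number"}}},"grip_force":{"type":"number"}},"required":["deltas"]}

```bash
mkdir -p pics; ls
python3 - <<'E'
from bench import manip
import cv2
print(manip.state(), manip.tcp_to_tips)
for n in ("side","top","wrist"):
    c=manip.calibration(n); print(n,c)
    cv2.imwrite(f"pics/{n}0.png",manip.capture(n)[:,:,::-1])
E
```

```text
pics
{'t': 0.0, 'joints': array([ 1.18108716e+00,  2.64732823e-01,  1.60535719e+00, -4.59572096e-06,
        1.27371722e+00, -3.68519096e-02]), 'dq': array([ 5.18693076e-04, -5.14857335e-04,  1.32031093e-03,  4.76933922e-04,
        3.07750747e-04, -1.16564957e-05]), 'effort': array([-9.41342842e-04, -5.02099550e+01, -3.56883109e+01,  7.30145490e-02,
        2.90645740e-02, -1.41813684e-04]), 'tcp_pos': array([0.23297822, 0.63278677, 0.24841077]), 'tool_rot': array([-3.13937942e+00, -7.72043875e-05,  2.78873666e+00]), 'ft_force': array([-1.08502076, -0.65784786,  0.63683701]), 'moment': array([0.00031198, 0.04511753, 0.0620302 ]), 'opening': 0.08810405490396864} 0.011
side {'camera_matrix': array([[394.22945334,   0.        , 255.09532028],
       [  0.        , 394.22945334, 195.18896715],
       [  0.        ,   0.        ,   1.        ]]), 'rvec': array([ 0.50970672, -2.74907153,  1.11986009]), 'tvec': array([0.58907499, 0.22821576, 1.00142982])}
top {'camera_matrix': array([[359.06189751,   0.        , 257.53269221],
       [  0.        , 359.06189751, 188.83522721],
       [  0.        ,   0.        ,   1.        ]]), 'rvec': array([ 2.12665603, -2.14676758,  0.2267848 ]), 'tvec': array([0.00217253, 0.62111283, 1.01475424])}
wrist {'camera_matrix': array([[297.31863964,   0.        , 259.63784744],
       [  0.        , 297.31863964, 193.50798983],
       [  0.        ,   0.        ,   1.        ]]), 'rvec': array([-2.35941877, -1.64614506, -0.25276965]), 'tvec': array([-0.6736897 , -0.04267191,  0.39116076])}
```

View pics/side0.png

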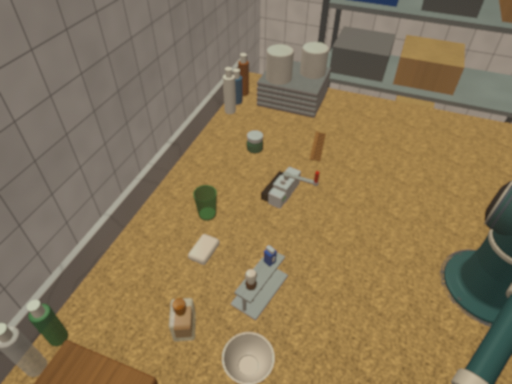

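View pics/top0.png

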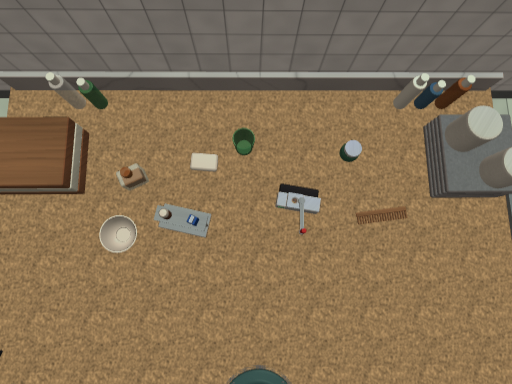

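View pics/wrist0.png

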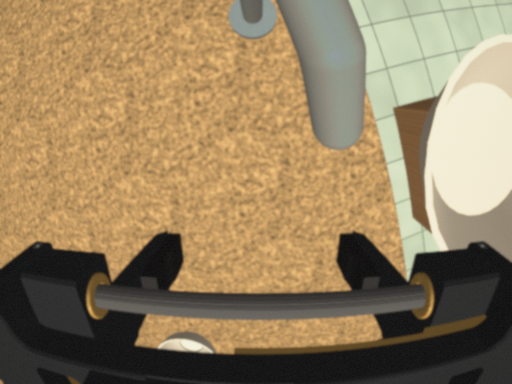

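```bash
cat > h.py <<'E'
from bench import manip
import cv2, numpy as np
def cal(n):
    c=manip.calibration(n); return c["camera_matrix"],cv2.Rodrigues(c["rvec"])[0],np.asarray(c["tvec"]).ravel()
def ray(n,u,v,C=None):
    K,R,t=C or cal(n)
    d=np.array([(u-K[0,2])/K[0,0],(v-K[1,2])/K[1,1],1.])
    if n=="wrist":
        r=np.hypot(d[0],d[1]); d=np.array([d[0]/r*np.sin(r),d[1]/r*np.sin(r),np.cos(r)]) if r>1e-9 else np.array([0,0,1.])
    return -R.T@t, R.T@d
def onz(n,u,v,z,C=None):
    o,d=ray(n,u,v,C); return o+d*(z-o[2])/d[2]
def proj(n,p,C=None):
    K,R,t=C or cal(n); q=R@np.asarray(p,float)+t
    if n=="wrist":
        r=np.hypot(q[0],q[1]); a=np.arctan2(r,q[2]); q=np.array([q[0]/r*a,q[1]/r*a,1])
    return (K@(q/q[2]))[:2]
def crop(src,dst,x0,y0,x1,y1,s):
    im=cv2.imread(src)[y0:y1,x0:x1]; cv2.imwrite(dst,cv2.resize(im,None,fx=s,fy=s,interpolation=cv2.INTER_CUBIC))
E
python3 - <<'E'
from h import *
crop("pics/top0.png","pics/t_a.png",140,180,240,255,8)
crop("pics/top0.png","pics/t_b.png",260,170,340,245,8)
crop("pics/side0.png","pics/s_a.png",220,235,300,325,6)
crop("pics/side0.png","pics/s_b.png",250,155,330,215,8)
print(onz("top",193,220,.107),onz("top",302,230,.118),onz("top",295,200,.06),onz("side",270,250,.117),onz("side",317,172,.118))
E
```

```text
[0.52475017 0.17871422 0.107     ] [ 0.49319017 -0.12357252  0.118     ] [ 0.58613252 -0.11452458  0.06      ] [0.525776   0.17830845 0.117     ] [ 0.49123557 -0.12612141  0.118     ]
```

View pics/t_a.png

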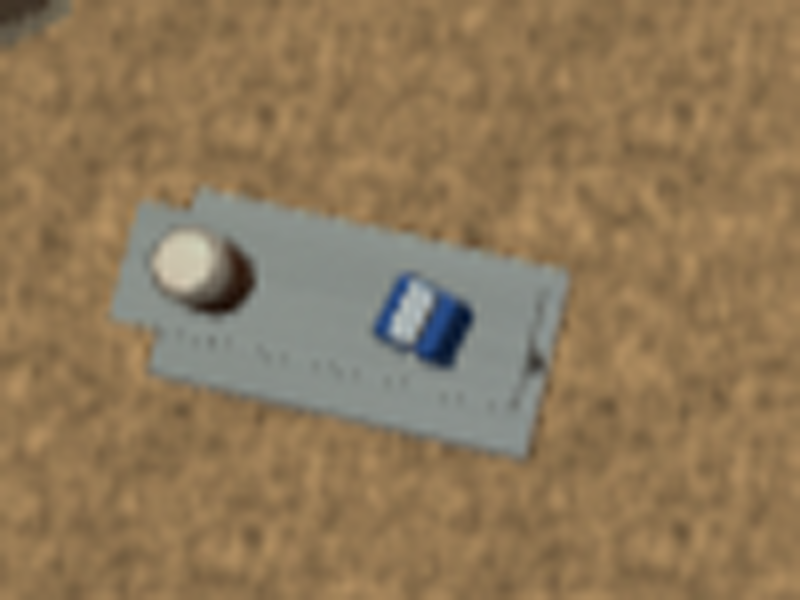

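View pics/t_b.png

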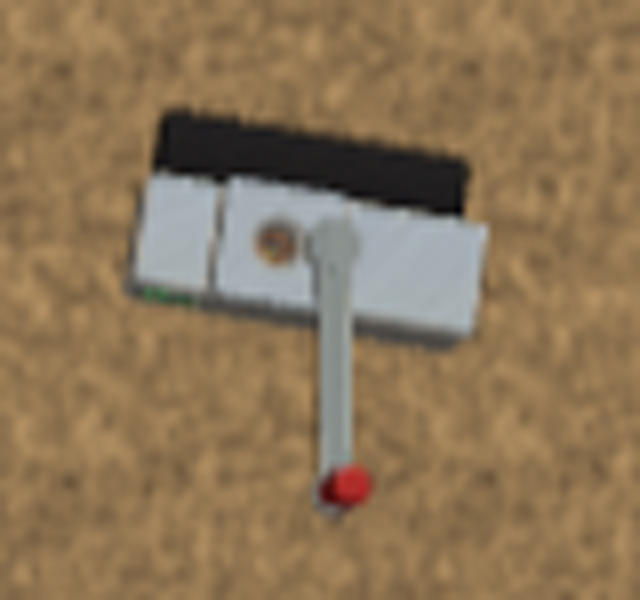

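View pics/s_b.png

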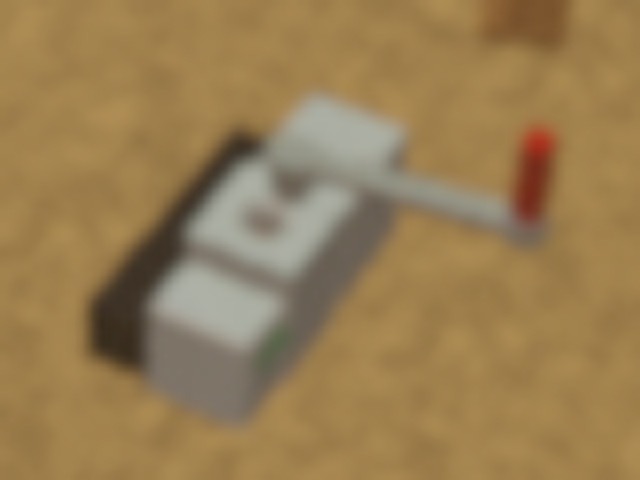

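```bash
cat >> h.py <<'E'
from scipy.spatial.transform import Rotation as Ro
def pose():
    s=manip.state(); return np.array(s["tcp_pos"]),Ro.from_euler("xyz",s["tool_rot"])
def down(yaw): return Ro.from_euler("xyz",[np.pi,0,yaw])
def go(p,yaw,q=None):
    p0,R0=pose(); R1=down(yaw)
    d=R0.inv().apply(np.asarray(p)-p0); w=(R0.inv()*R1).as_rotvec()
    print("shift(start tool axes)",d.round(4),"turn",w.round(4),"rows>=",max(np.linalg.norm(d)/.0625,np.degrees(np.linalg.norm(w))/10.7).round(1))
E
python3 - <<'E'
from h import *
K,R,t=cal("wrist"); p,T=pose()
print("cam in tool",T.inv().apply(-R.T@t-p),"axis",T.inv().apply(R.T@[0,0,1]), "up", T.inv().apply(R.T@[0,-1,0]))
S=lambda n,u,v,z:onz(n,u,v,z).round(4)
print("bore",S("top",294.6,200.2,.06),S("side",250+262/8,155+219/8,.06))
print("pivot",S("top",260+334/8,170+238/8,.075))
print("grip",S("top",260+353/8,170+485/8,.118),S("side",250+539/8,155+140/8,.118))
a=S("top",260+487/8,170+228/8,.06);b=S("top",260+148/8,170+180/8,.06);print(a,b,"dock yaw +y from dir",np.degrees(np.arctan2(*(b-a)[[1,0]]))-90)
# head corners
hc=[(140+x/8,180+y/8) for x,y in[(413,277),(438,292),(412,350),(387,335)]]
P=np.array([onz("top",*c,.13) for c in hc]);print(P.round(4),P.mean(0))
E
```

```text
cam in tool [ 7.78767248e-02 -9.52832200e-05 -1.35629012e-01] axis [-3.03213023e-01 -2.74005203e-04  9.52922761e-01] up [ 9.52922799e-01 -4.38662090e-05  3.03213022e-01]
bore [ 0.5855 -0.1133  0.06  ] [ 0.5843 -0.109   0.06  ]
pivot [ 0.5844 -0.1324  0.075 ]
grip [ 0.4914 -0.1294  0.118 ] [ 0.4897 -0.1245  0.118 ]
[ 0.59  -0.192  0.06 ] [ 0.6091 -0.0659  0.06  ] dock yaw +y from dir -8.612956219332744
[[0.5372 0.1793 0.13  ]
 [0.532  0.1707 0.13  ]
 [0.5123 0.1791 0.13  ]
 [0.5175 0.1876 0.13  ]] [0.52472587 0.17915791 0.13      ]
```

Run:
```python
from h import *
go([.525,.179,.25],1.17)
```

```text
shift(start tool axes) [-0.4308 -0.3251 -0.0008] turn [-1.4000e-03  1.4000e-03  1.6188e+00] rows>= 8.7
```

>>> step_arm(deltas=[[-0.043, -0.0325, 0, 0, 0, 0, 0.3], [-0.043, -0.0325, 0, 0, 0, 0, 0.3], [-0.043, -0.0325, 0, 0, 0, 0, 0.3], [-0.043, -0.0325, 0, 0, 0, 0, 0.3], [-0.043, -0.0325, 0, 0, 0, 0, 0.3], [-0.043, -0.0325, 0, 0, 0, 0, 0.3], [-0.043, -0.0325, 0, 0, 0, 0, 0.3], [-0.043, -0.0325, 0, 0, 0, 0, 0.3], [-0.043, -0.0325, 0, 0, 0, 0, 0.3], [-0.043, -0.0325, 0, 0, 0, 0, 0.3], [0, 0, 0, 0, 0, 0.162, 0.3], [0, 0, 0, 0, 0, 0.162, 0.3], [0, 0, 0, 0, 0, 0.162, 0.3], [0, 0, 0, 0, 0, 0.162, 0.3], [0, 0, 0, 0, 0, 0.162, 0.3], [0, 0, 0, 0, 0, 0.162, 0.3], [0, 0, 0, 0, 0, 0.162, 0.3], [0, 0, 0, 0, 0, 0.162, 0.3], [0, 0, 0, 0, 0, 0.162, 0.3], [0, 0, 0, 0, 0, 0.162, 0.3]])

```text
t: 2.65
tcp_pos: [0.5242, 0.1798, 0.2494]
tool_rot: [-3.141, 0.0, 1.164]
ft_force: [0.5, 0.9, 0.7]
opening: 0.0612
```

>>> step_arm(deltas=[[0, 0, 0, 0, 0, 0, 0.3], [0, 0, 0, 0, 0, 0, 0.3]])

```text
t: 2.9
tcp_pos: [0.5243, 0.1798, 0.2495]
tool_rot: [-3.141, 0.0, 1.171]
ft_force: [0.3, 0.0, -1.3]
opening: 0.0618
```

```bash
cat >> h.py <<'E'
def shot(n,f):
    C=cal(n); s=manip.state(); im=manip.capture(n)[:,:,::-1]; cv2.imwrite(f"pics/{f}.png",im); np.savez(f"pics/{f}.npz",K=C[0],R=C[1],t=C[2]); return C
def ld(f):
    z=np.load(f"pics/{f}.npz"); return z["K"],z["R"],z["t"]
E
python3 - <<'E'
from h import *
shot("wrist","w1"); print(pose()[0],manip.state()["tool_rot"],manip.state()["opening"],manip.state()["ft_force"])
go([.52,-.112,.25],1.17)
E
```

```text
[0.52433736 0.17983857 0.24955511] [-3.14136475e+00  1.44909862e-04  1.17090679e+00] 0.0615643526983014 [ 0.48308705 -1.45186093 -0.2092191 ]
shift(start tool axes) [-0.2705  0.1096 -0.0004] turn [-0.0002  0.0001  0.0009] rows>= 4.7
```

View pics/w1.png

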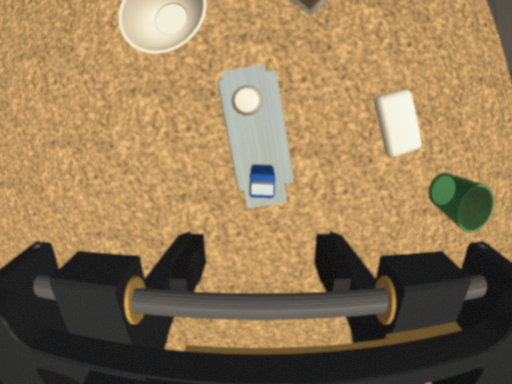

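Run:
```python
from h import *
C=ld("w1"); 
crop("pics/w1.png","pics/w1c.png",215,50,305,220,4.5 and 4)
im=cv2.imread("pics/w1.png"); hsv=cv2.cvtColor(im,cv2.COLOR_BGR2HSV)
m=cv2.inRange(hsv,(100,120,40),(130,255,255)); 
n,l,st,ce=cv2.connectedComponentsWithStats(m)
for i in range(1,n):
    if st[i,4]>50: print(st[i],ce[i])
```

```text
[251 166  24  16 337] [262.17210682 173.50445104]
```

View pics/w1c.png

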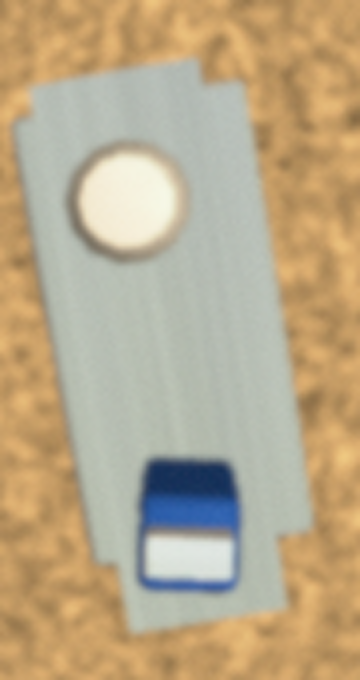

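>>> step_arm(deltas=[[-0.045, 0.018, 0, 0, 0, 0, 0.3], [-0.045, 0.018, 0, 0, 0, 0, 0.3], [-0.045, 0.018, 0, 0, 0, 0, 0.3], [-0.045, 0.018, 0, 0, 0, 0, 0.3], [-0.045, 0.018, 0, 0, 0, 0, 0.3], [-0.045, 0.018, 0, 0, 0, 0, 0.3], [0, 0, 0, 0, 0, 0, 0.3], [0, 0, 0, 0, 0, 0, 0.3], [0, 0, 0, 0, 0, 0, 0.3]])

```text
t: 4.08
tcp_pos: [0.5182, -0.1098, 0.2496]
tool_rot: [-3.141, -0.0, 1.171]
ft_force: [0.5, 0.6, -0.2]
opening: 0.0618
```

Run:
```python
from h import *
shot("wrist","w2"); print(pose()[0],manip.state()["tool_rot"])
crop("pics/w2.png","pics/w2c.png",150,50,350,200,4)
```

```text
[ 0.51826018 -0.10968139  0.24967894] [-3.14143631e+00 -2.03889136e-04  1.17082814e+00]
```

View pics/w2c.png

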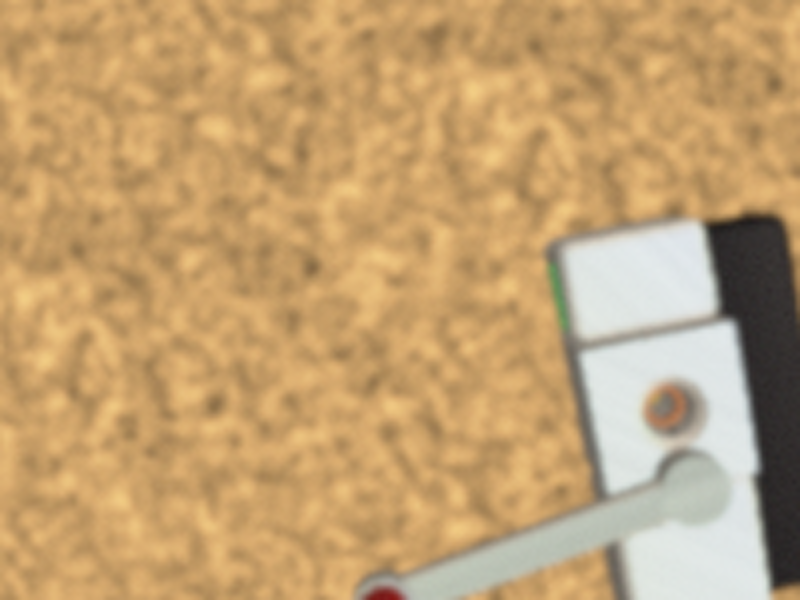

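Run:
```python
from h import *
C=ld("w2"); W=lambda u,v,z,c=C:onz("wrist",u,v,z,c).round(4)
print("bore",W(150+674/4,50+410/4,.06))
B=W(150+674/4,50+410/4,.06)
print("pivot",W(150+697/4,50+488/4,.078))
print("grip",W(150+382/4,50+600/4,.118))
# edges of block: left edge (580,352)->(605,490), top block edge (735,320)->(757,470)
for a,b in [((580,352),(605,490)),((735,320),(757,470))]:
    p,q=[W(150+x/4,50+y/4,.06) for x,y in(a,b)]; d=p-q; print("yaw",np.degrees(np.arctan2(d[1],d[0]))-90)
C1=ld("w1")
H=[W(215+x/4,50+y/4,.130,C1) for x,y in[(145,530),(238,530),(235,582),(145,580)]]; print(H,np.mean(H,0)); d=H[1]-H[0];print(np.degrees(np.arctan2(d[1],d[0]))); 
T=[W(215+x/4,50+y/4,.120,C1) for x,y in[(138,588),(240,590)]];print("front top edge barrel",T)
im=cv2.imread("pics/w2.png"); cv2.imwrite("pics/w2d.png",cv2.resize(im[130:230,220:350],None,fx=6,fy=6,interpolation=cv2.INTER_CUBIC))
# tcp projection check
p,R=pose(); print("tcp px",proj("wrist",p))
```

```text
bore [ 0.5888 -0.1142  0.06  ]
pivot [ 0.5852 -0.1324  0.078 ]
grip [ 0.5015 -0.1167  0.118 ]
yaw -11.113040535948358
yaw -11.335614130531113
[array([0.5211, 0.1895, 0.13  ]), array([0.5401, 0.1814, 0.13  ]), array([0.535 , 0.1704, 0.13  ]), array([0.5164, 0.1787, 0.13  ])] [0.52815 0.18    0.13   ]
-23.08931706791713
front top edge barrel [array([0.5126, 0.1747, 0.12  ]), array([0.5345, 0.1649, 0.12  ])]
tcp px [258.40821925 257.89541342]
```

View pics/w2d.png

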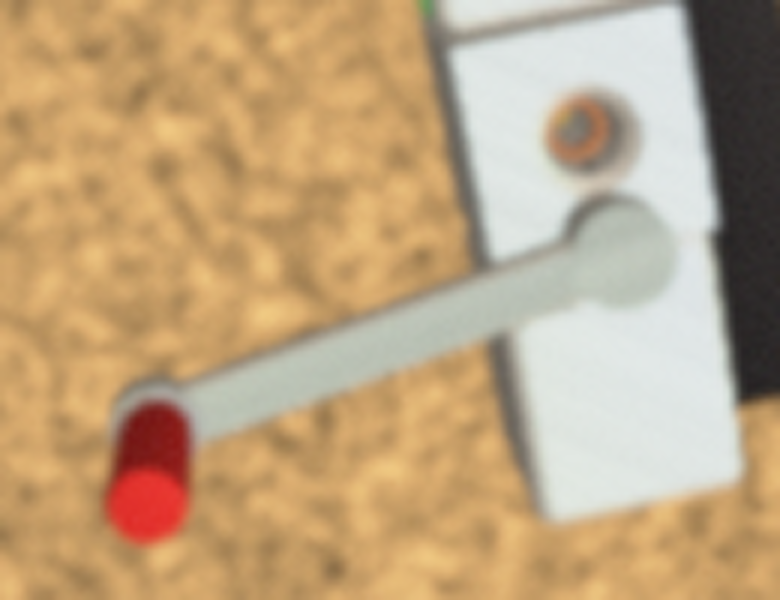

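Run:
```python
from h import *
go([.588,-.114,.25],1.17)
print(onz("wrist",244.5,214.2,.118,ld("w2")))
```

```text
shift(start tool axes) [ 0.0232  0.0659 -0.0003] turn [-0.0002 -0.0002  0.0008] rows>= 1.1
[ 0.49475367 -0.12958683  0.118     ]
```

>>> step_arm(deltas=[[0.0116, 0.033, 0, 0, 0, 0, 0.3], [0.0116, 0.033, 0, 0, 0, 0, 0.3], [0, 0, 0, 0, 0, 0, 0.3], [0, 0, 0, 0, 0, 0, 0.3], [0, 0, 0, 0, 0, 0, 0.3]])

```text
t: 4.75
tcp_pos: [0.5871, -0.1148, 0.2497]
tool_rot: [-3.141, 0.0, 1.169]
ft_force: [-0.3, -0.3, -0.7]
opening: 0.0614
```

Run:
```python
from h import *
shot("wrist","w3"); print(pose()[0],manip.state()["tool_rot"])
crop("pics/w3.png","pics/w3c.png",180,120,330,230,5)
go([.527,.180,.25],1.17)
```

```text
[ 0.58719354 -0.11500022  0.2497665 ] [-3.14129940e+00  9.14387059e-05  1.16912312e+00]
shift(start tool axes) [ 2.480e-01 -1.707e-01 -2.000e-04] turn [-0.0003  0.0001 -0.0009] rows>= 4.8
```

View pics/w3c.png

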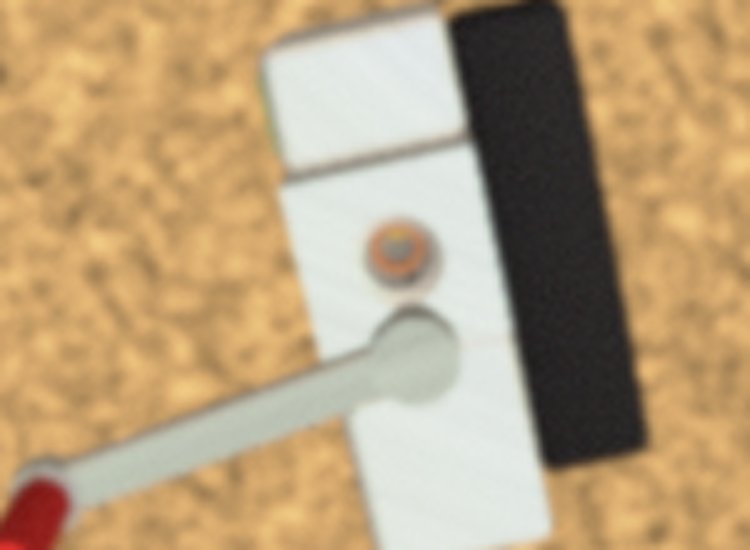

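Run:
```python
from h import *
C=ld("w3"); W=lambda x,y,z:onz("wrist",180+x/5-.4,120+y/5-.4,z,C).round(4)
print("bore",W(402,256,.06),"ring at z.047",W(398,250,.047),"stop27",W(400,244,.027))
for z in(.022,.027,.032): print(z,W(400,244,z))
# block edges perpendicular to left: left edge, right edge at z .06
L1,L2=W(284,182,.06),W(322,358,.06); R1,R2=W(474,140,.06),W(512,320,.06)
for a,b in((L1,L2),(R1,R2)): d=a-b; print("yaw",np.degrees(np.arctan2(d[1],d[0]))-90)
print(W(415,357,.078))
u=(L1-L2)[:2]; u/=np.linalg.norm(u); n=np.array([u[1],-u[0]]); print("width",n@(R1-L1)[:2], "mid vs bore", n@((R1+L1)/2-W(402,256,.06))[:2])
gray=cv2.cvtColor(cv2.imread("pics/w3c.png"),cv2.COLOR_BGR2GRAY);
```

```text
bore [ 0.5889 -0.1136  0.06  ] ring at z.047 [ 0.5874 -0.1147  0.047 ] stop27 [ 0.5867 -0.1178  0.027 ]
0.022 [ 0.5862 -0.1188  0.022 ]
0.027 [ 0.5867 -0.1178  0.027 ]
0.032 [ 0.5871 -0.1167  0.032 ]
yaw -12.037202320365793
yaw -10.486544949030332
[ 0.5844 -0.1314  0.078 ]
width 0.043094390363942275 mid vs bore -0.0009693828757232817
```

>>> step_arm(deltas=[[0.031, -0.0213, 0, 0, 0, 0, 0.3], [0.031, -0.0213, 0, 0, 0, 0, 0.3], [0.031, -0.0213, 0, 0, 0, 0, 0.3], [0.031, -0.0213, 0, 0, 0, 0, 0.3], [0.031, -0.0213, 0, 0, 0, 0, 0.3], [0.031, -0.0213, 0, 0, 0, 0, 0.3], [0.031, -0.0213, 0, 0, 0, 0, 0.3], [0.031, -0.0213, 0, 0, 0, 0, 0.3], [0, 0, 0, 0, 0, 0, 0.3], [0, 0, 0, 0, 0, 0, 0.3], [0, 0, 0.03, 0, 0, 0, 0.3], [0, 0, 0.03, 0, 0, 0, 0.3], [0, 0, 0.025, 0, 0, 0, 0.3], [0, 0, 0.025, 0, 0, 0, 0.3], [0, 0, 0, 0, 0, 0, 0.3], [0, 0, 0, 0, 0, 0, 0.3]])

```text
t: 6.8
tcp_pos: [0.529, 0.1789, 0.1406]
tool_rot: [3.141, -0.001, 1.168]
ft_force: [0.3, 1.4, 1.1]
opening: 0.0622
```

Run:
```python
from h import *
shot("wrist","w4"); print(pose()[0],manip.state()["tool_rot"])
crop("pics/w4.png","pics/w4c.png",170,130,350,260,4.4)
go([.5265,.180,.093],1.17)
```

```text
[0.52933117 0.17919691 0.14113904] [ 3.13981754e+00 -1.30444661e-03  1.16790109e+00]
shift(start tool axes) [-0.0004 -0.003   0.0481] turn [ 0.0018 -0.0013 -0.0021] rows>= 0.8
```

View pics/w4c.png

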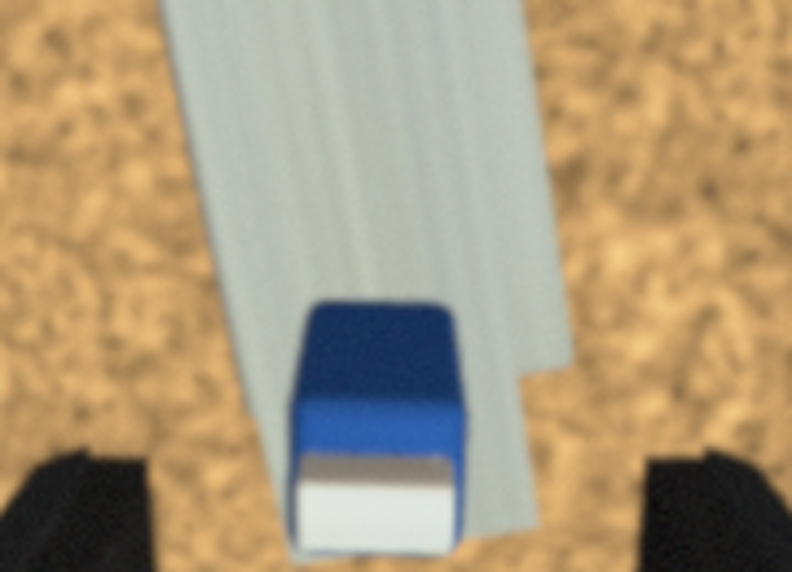

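>>> step_arm(deltas=[[0, -0.003, 0.012, 0, 0, 0, 0.3], [0, 0, 0.012, 0, 0, 0, 0.3], [0, 0, 0.012, 0, 0, 0, 0.3], [0, 0, 0.012, 0, 0, 0, 0.3], [0, 0, 0, 0, 0, 0, 0.3], [0, 0, 0, 0, 0, 0, 0.3], [0, 0, 0, 0, 0, 0, 0.6], [0, 0, 0, 0, 0, 0, 0.65], [0, 0, 0, 0, 0, 0, 0.69], [0, 0, 0, 0, 0, 0, 0.69]], grip_force=5)

```text
t: 8.1
tcp_pos: [0.5256, 0.1807, 0.0919]
tool_rot: [3.141, -0.0, 1.169]
ft_force: [-0.2, 1.1, 0.7]
opening: 0.027
```

Run:
```python
from h import *
shot("wrist","w5"); print(pose()[0],manip.state())
```

```text
[0.52550992 0.18072792 0.09179751] {'t': 8.15, 'joints': array([ 2.86420481e-01,  1.91504184e-01,  2.00636904e+00, -7.29822193e-06,
        9.43561737e-01,  6.88456366e-01]), 'dq': array([ 0.00029143,  0.00140038,  0.00114691, -0.00022918, -0.00146234,
       -0.00085251]), 'effort': array([-5.76045259e-04, -4.08707607e+01, -3.03013480e+01,  5.56312746e-02,
       -3.91138543e-02,  2.34374636e-05]), 'tcp_pos': array([0.52550992, 0.18072792, 0.09179751]), 'tool_rot': array([ 3.14146713e+00, -9.56241759e-05,  1.16876473e+00]), 'ft_force': array([-0.16902017, -0.12128884,  0.57759432]), 'moment': array([-0.0533527 ,  0.10994066,  0.01395183]), 'opening': 0.027597514690667176}
```

View pics/w5.png

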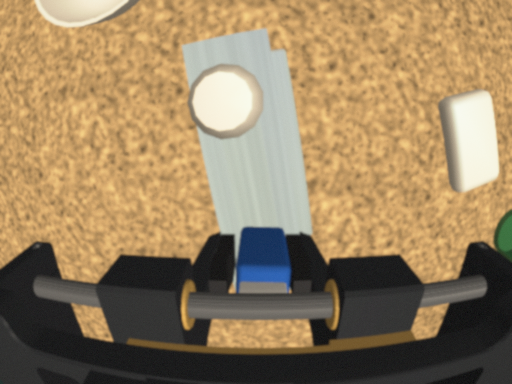

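>>> step_arm(deltas=[[0, 0, 0, 0, 0, 0, 0.8], [0, 0, 0, 0, 0, 0, 0.9], [0, 0, 0, 0, 0, 0, 0.9], [0, 0, 0, 0, 0, 0, 0.9]], grip_force=20)

```text
t: 8.65
tcp_pos: [0.5256, 0.1808, 0.0918]
tool_rot: [3.141, -0.0, 1.169]
ft_force: [0.9, -0.1, 0.6]
opening: 0.0239
```

>>> step_arm(deltas=[[0, 0, 0, 0, 0, 0, 1], [0, 0, 0, 0, 0, 0, 1], [0, 0, -0.02, 0, 0, 0, 1], [0, 0, -0.03, 0, 0, 0, 1], [0, 0, -0.04, 0, 0, 0, 1], [0, 0, -0.03, 0, 0, 0, 1], [0, 0, 0, 0, 0, 0, 1], [0, 0, 0, 0, 0, 0, 1]], grip_force=55)

```text
t: 9.65
tcp_pos: [0.5244, 0.1804, 0.21]
tool_rot: [-3.14, 0.002, 1.169]
ft_force: [-0.4, 0.2, -1.6]
opening: 0.0235
```

Run:
```python
from h import *
shot("wrist","w6"); shot("side","s6"); shot("top","t6"); print(pose()[0],manip.state())
crop("pics/w6.png","pics/w6c.png",190,190,330,310,5)
crop("pics/s6.png","pics/s6c.png",200,170,340,290,5)
```

```text
[0.52410185 0.18034002 0.20934448] {'t': 9.8, 'joints': array([2.86456434e-01, 6.84404930e-02, 1.90659683e+00, 1.27073435e-05,
       1.17058615e+00, 6.88413889e-01]), 'dq': array([-0.00146652,  0.00065831, -0.00719137, -0.00245487, -0.00055452,
       -0.00038757]), 'effort': array([ 7.37027905e-03, -3.93202794e+01, -3.53586030e+01,  6.43380638e-02,
       -3.01411771e-02, -1.20960181e-04]), 'tcp_pos': array([0.52410185, 0.18034002, 0.20934448]), 'tool_rot': array([-3.13847241e+00,  2.55180602e-03,  1.16883788e+00]), 'ft_force': array([-0.05434075, -0.85817571, -0.81959021]), 'moment': array([-0.06381119,  0.08609332,  0.06775371]), 'opening': 0.02343454494886088}
```

View pics/w6c.png

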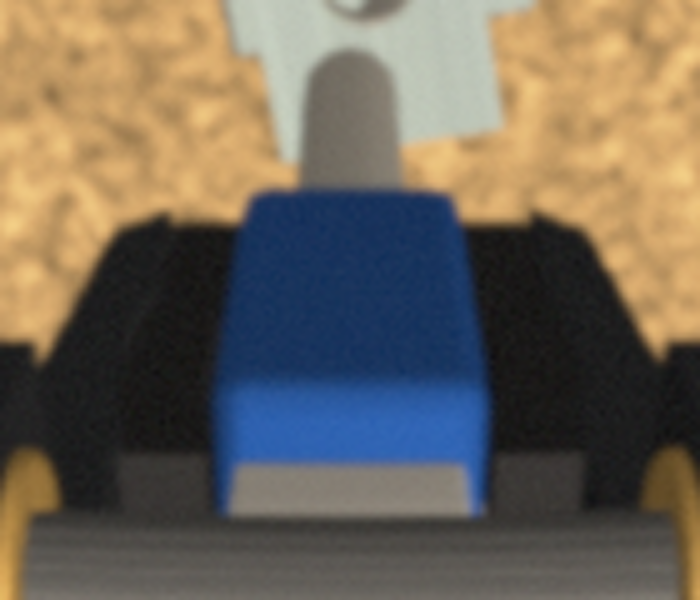

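View pics/s6c.png

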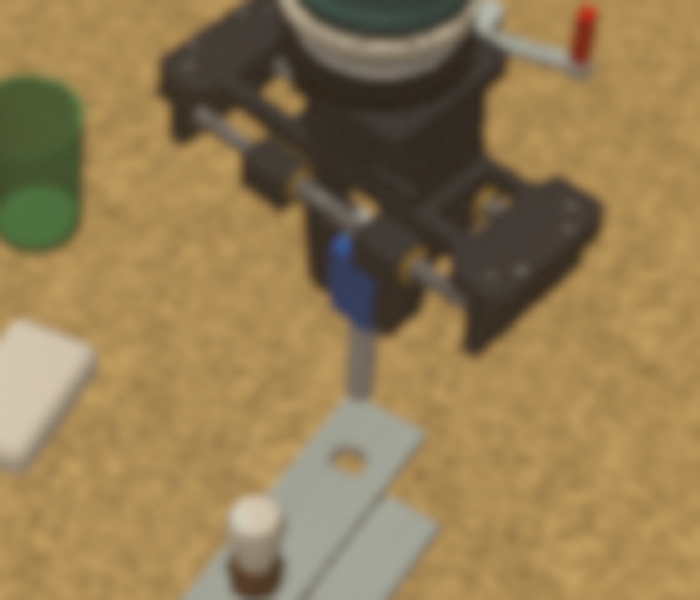

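Run:
```python
from h import *
C=ld("w6"); s=manip.state(); p,R=pose()
for z in(.130,.132):
  o,d=ray("wrist",190+352/5-.4,190+50/5-.4,C); 
  q=o+d*((z-o[2])/d[2]); print("edge tool frame",(R.inv().apply(q-p)*1e3).round(1))
for px in [(250,195),(455,195)]:
  q=onz("wrist",190+px[0]/5-.4,190+px[1]/5-.4,.2093-.079+.062,C); print("shoulder edge",(R.inv().apply(q-p)*1e3).round(1))
for px in [(215,385),(490,385)]:
  q=onz("wrist",190+px[0]/5-.4,190+px[1]/5-.4,.2093-.079+.107,C); print("top edge",(R.inv().apply(q-p)*1e3).round(1))
# trimmer original raw wrist estimate vs grasp position
Rt=down(1.169)
print("trimmer raw wrist - grasp tcp, tool axes mm",Rt.inv().apply(np.array([.528,.1803,0])-[.5256,.1807,0])*1e3)
print("bore raw tool", )
```

```text
edge tool frame [ 5.3  1.3 79.3]
edge tool frame [ 6.   1.3 77.3]
shoulder edge [  9.1 -10.4  17.1]
shoulder edge [ 9.1 12.7 17. ]
top edge [ 11.6 -10.7 -28. ]
top edge [ 11.6  12.7 -28. ]
trimmer raw wrist - grasp tcp, tool axes mm [5.70429381e-01 2.36529286e+00 2.89664833e-16]
bore raw tool
```

Run:
```python
from h import *
go([.5863,-.1125,.22],1.169)
```

```text
shift(start tool axes) [-0.2452  0.1718 -0.0106] turn [-0.0031  0.0026 -0.0002] rows>= 4.8
```

>>> step_arm(deltas=[[-0.0306, 0.0215, -0.001, 0, 0, 0, 1], [-0.0306, 0.0215, -0.001, 0, 0, 0, 1], [-0.0306, 0.0215, -0.001, 0, 0, 0, 1], [-0.0306, 0.0215, -0.001, 0, 0, 0, 1], [-0.0306, 0.0215, -0.001, 0, 0, 0, 1], [-0.0306, 0.0215, -0.001, 0, 0, 0, 1], [-0.0306, 0.0215, -0.001, 0, 0, 0, 1], [-0.0306, 0.0215, -0.001, 0, 0, 0, 1], [0, 0, 0, 0, 0, 0, 1], [0, 0, 0, 0, 0, 0, 1], [0, 0, 0.02, 0, 0, 0, 1], [0, 0, 0.02, 0, 0, 0, 1], [0, 0, 0.015, 0, 0, 0, 1], [0, 0, 0, 0, 0, 0, 1], [0, 0, 0, 0, 0, 0, 1]])

```text
t: 11.68
tcp_pos: [0.5882, -0.1118, 0.1648]
tool_rot: [3.141, -0.0, 1.169]
ft_force: [0.9, 0.6, -1.4]
opening: 0.0234
```

Run:
```python
from h import *
shot("wrist","w7"); shot("side","s7"); print(pose()[0],manip.state()["tool_rot"],manip.state()["ft_force"])
crop("pics/w7.png","pics/w7c.png",190,130,330,250,5)
crop("pics/s7.png","pics/s7c.png",230,120,330,220,6)
go([.5863,-.1125,.149],1.169)
```

```text
[ 0.58869556 -0.11199129  0.16563883] [ 3.13989911e+00 -2.97477936e-04  1.16878695e+00] [ 0.47317921 -0.74499899 -0.44487732]
shift(start tool axes) [-0.0014 -0.002   0.0166] turn [ 0.0017 -0.0003 -0.0002] rows>= 0.3
```

View pics/w7c.png

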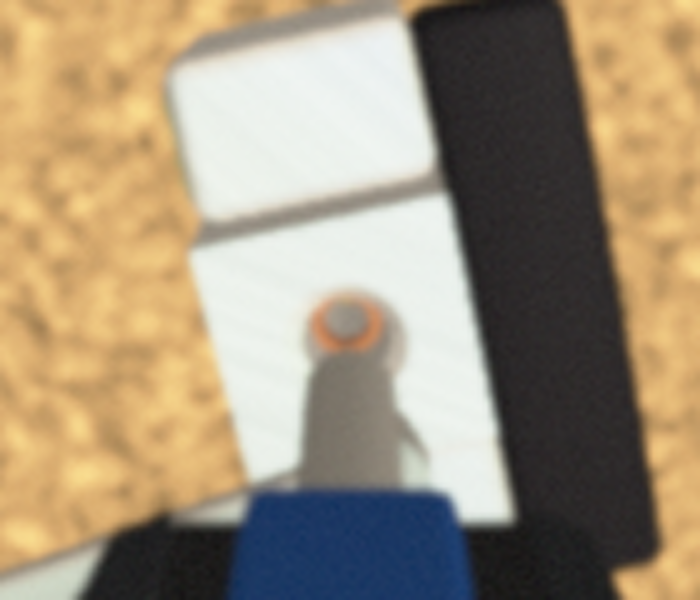

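View pics/s7c.png

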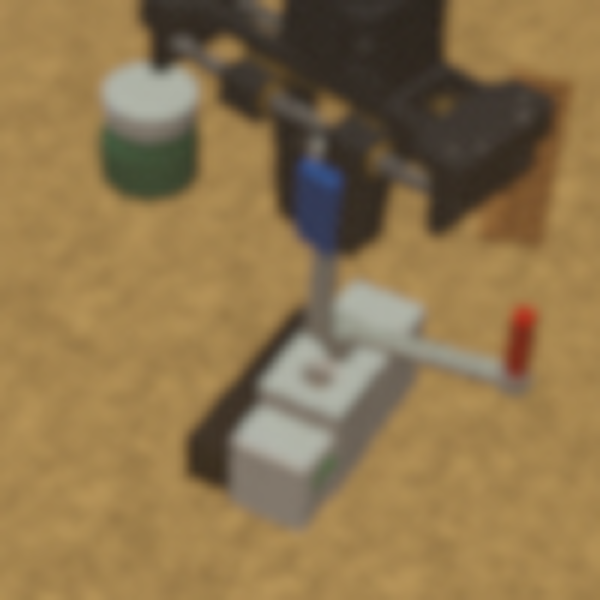

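>>> step_arm(deltas=[[0, 0, 0, 0, 0, 0, 1], [0, 0, 0, 0, 0, 0, 1]])

```text
t: 12.02
tcp_pos: [0.5883, -0.112, 0.1653]
tool_rot: [3.141, -0.0, 1.169]
ft_force: [0.1, 0.2, -1.4]
opening: 0.0237
```

Run:
```python
from h import *
for i in range(3):
  shot("wrist","w8"); print(pose()[0],manip.state()["tool_rot"])
crop("pics/w8.png","pics/w8c.png",230,170,300,240,8)
```

```text
[ 0.58819719 -0.11196064  0.16513745] [ 3.14083439e+00 -1.19459201e-04  1.16871097e+00]
[ 0.58814456 -0.1119153   0.16505752] [ 3.14104699e+00 -1.16328351e-04  1.16869389e+00]
[ 0.58802849 -0.11190293  0.16491672] [ 3.14131602e+00 -7.14596967e-05  1.16870176e+00]
```

View pics/w8c.png

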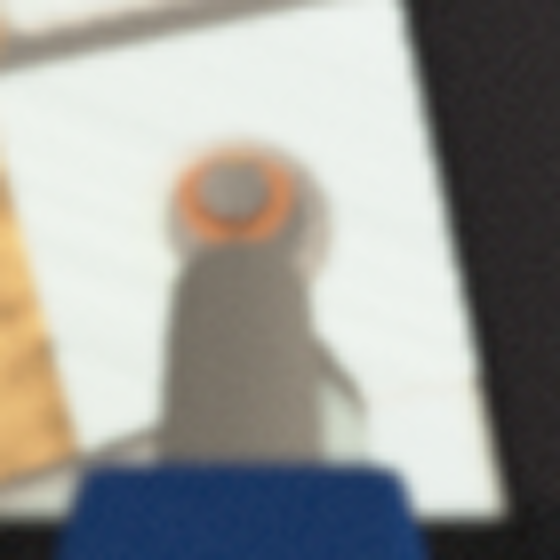

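Run:
```python
from h import *
C=ld("w8"); p,R=pose()
f=lambda x,y,z:(R.inv().apply(onz("wrist",230+x/8-.44,170+y/8-.44,z,C)-p)*1e3).round(1)
print("foot edge(242,243)",f(242,243,p[2]-.077))
print("mouth top edge r=10.75 (245,137)",f(245,137,.06)," bore far edge if r=7.75", f(245,150,.057))
print("ring top edge",f(236,150,.047),"ring inner top",f(236,163,.047),"stop far edge",f(233,165,.027),"stop ctr",f(233,190,.027))
for z in (.06,.057): print("mouth L/R",f(167,205,z),f(328,205,z))
print("ring L/R",f(178,200,.047),f(295,200,.047),"stop L/R",f(200,190,.027),f(268,190,.027))
im=cv2.imread("pics/w8.png")[180:210,245:275]; cv2.imwrite("pics/w8d.png",cv2.resize(im,None,fx=20,fy=20,interpolation=cv2.INTER_NEAREST))
```

```text
foot edge(242,243) [ 5.8  1.  77. ]
mouth top edge r=10.75 (245,137) [  8.    1.3 104.9]  bore far edge if r=7.75 [  5.7   1.3 107.9]
ring top edge [  2.7   0.4 117.9] ring inner top [  1.2   0.4 117.9] stop far edge [ -5.1  -0.  137.9] stop ctr [ -8.3  -0.  137.9]
mouth L/R [  0.5  -7.  104.9] [  0.5  10.2 104.9]
mouth L/R [ -0.5  -7.1 107.9] [ -0.5  10.3 107.9]
ring L/R [ -3.1  -6.1 117.9] [ -3.1   7.  117.9] stop L/R [ -8.3  -4.  137.9] [ -8.3   4.2 137.9]
```

View pics/w8d.png

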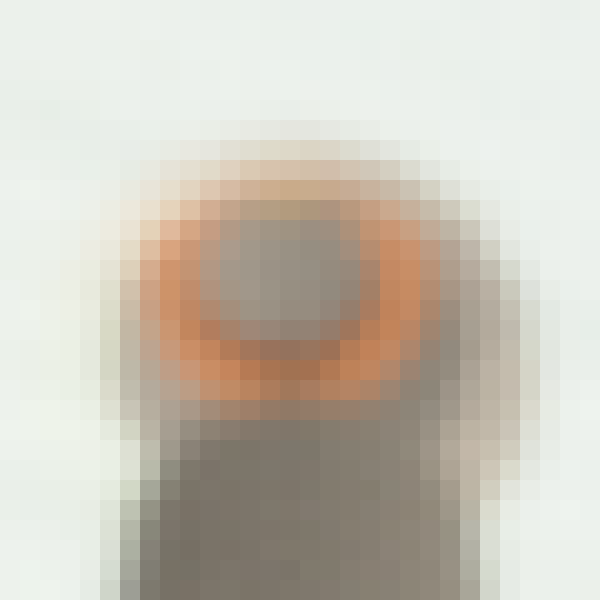

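>>> step_arm(deltas=[[-0.0015, 0, 0.005, 0, 0, 0, 1], [0, 0, 0.005, 0, 0, 0, 1], [0, 0, 0.005, 0, 0, 0, 1], [0, 0, 0.005, 0, 0, 0, 1], [0, 0, 0.004, 0, 0, 0, 1], [0, 0, 0.003, 0, 0, 0, 1], [0, 0, 0, 0, 0, 0, 1], [0, 0, 0, 0, 0, 0, 1], [0, 0, 0, 0, 0, 0, 1]])

```text
t: 13.3
tcp_pos: [0.5876, -0.1133, 0.138]
tool_rot: [3.141, -0.0, 1.169]
ft_force: [-0.3, -0.4, -0.8]
opening: 0.0238
```

>>> step_arm(deltas=[[0, 0, 0.003, 0, 0, 0, 1], [0, 0, 0.003, 0, 0, 0, 1], [0, 0, 0.001, 0, 0, 0, 1], [0, 0, 0, 0, 0, 0, 1], [0, 0, 0, 0, 0, 0, 1]])

```text
t: 13.92
tcp_pos: [0.5875, -0.1133, 0.1308]
tool_rot: [3.141, -0.0, 1.169]
ft_force: [-0.5, -0.7, -0.4]
opening: 0.0234
```

Run:
```python
from h import *
for i in range(2):
  shot("wrist","w9"); print(pose()[0],manip.state()["tool_rot"],manip.state()["ft_force"],manip.state()["moment"])
shot("side","s9")
crop("pics/w9.png","pics/w9c.png",190,150,330,270,5)
crop("pics/s9.png","pics/s9c.png",230,120,330,220,6)
```

```text
[ 0.5874732  -0.1132305   0.13079141] [ 3.14144122e+00 -3.42331771e-05  1.16883653e+00] [-1.08566336 -0.4311427  -0.68662138] [-0.07105993  0.0605831  -0.01158025]
[ 0.58748049 -0.11327228  0.13083031] [ 3.14136293e+00 -2.45083734e-05  1.16877103e+00] [ 0.11377147  0.01891708 -1.06539168] [-0.06802203  0.06995156 -0.00024621]
```

View pics/w9c.png

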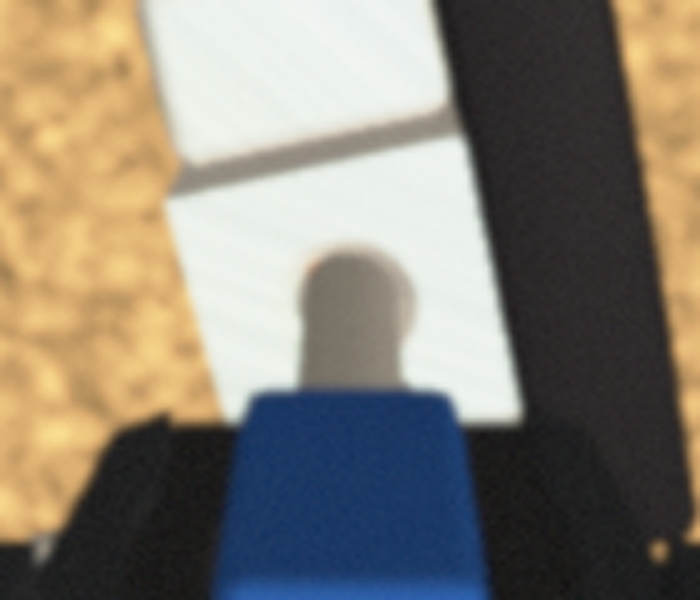

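View pics/s9c.png

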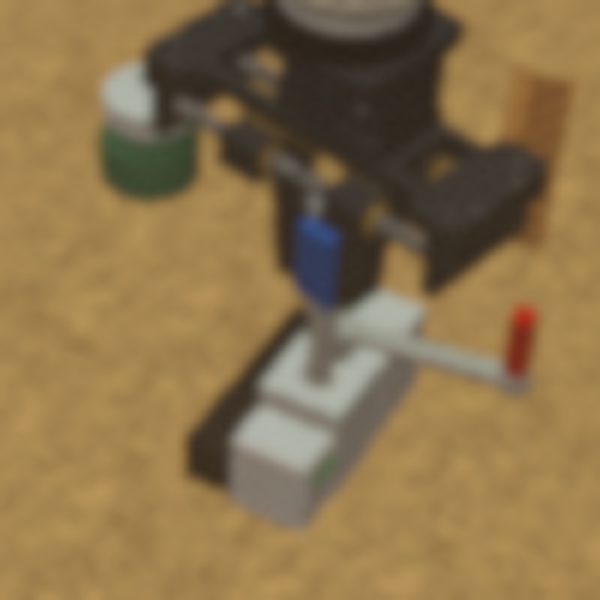

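>>> step_arm(deltas=[[0, 0.0006, 0.002, 0, 0, 0, 1], [0, 0, 0.001, 0, 0, 0, 1], [0, 0, 0, 0, 0, 0, 1], [0, 0, 0, 0, 0, 0, 1]], grip_force=60)

```text
t: 14.58
tcp_pos: [0.5879, -0.1135, 0.1276]
tool_rot: [-3.141, 0.0, 1.169]
ft_force: [0.1, -0.2, -1.8]
opening: 0.0236
```

>>> step_arm(deltas=[[0, 0, 0.002, 0, 0, 0, 1], [0, 0, 0.001, 0, 0, 0, 1], [0, 0, 0, 0, 0, 0, 1], [0, 0, 0, 0, 0, 0, 1]])

```text
t: 15.08
tcp_pos: [0.5881, -0.1135, 0.1256]
tool_rot: [3.141, -0.0, 1.169]
ft_force: [-2.3, 0.8, 5.3]
opening: 0.0236
```

>>> step_arm(deltas=[[0, 0, 0.002, 0, 0, 0, 1], [0, 0, 0.001, 0, 0, 0, 1], [0, 0, 0, 0, 0, 0, 1], [0, 0, 0, 0, 0, 0, 1]])

```text
t: 15.58
tcp_pos: [0.5882, -0.1135, 0.1231]
tool_rot: [3.141, -0.0, 1.169]
ft_force: [-4.0, 0.2, 8.3]
opening: 0.0232
```

Run:
```python
from h import *
s=manip.state(); print(s["tcp_pos"],s["tool_rot"],s["ft_force"],s["moment"],s["opening"])
```

```text
[ 0.58815885 -0.11350452  0.12306902] [ 3.14107337e+00 -6.22897526e-05  1.16885632e+00] [-3.97997075  0.20417325  8.26019575] [0.12371388 0.89705035 0.02493044] 0.023193975030898175
```

>>> step_arm(deltas=[[0, -0.0008, 0.001, 0, 0, 0, 1], [0, 0, 0.001, 0, 0, 0, 1], [0, 0, 0.001, 0, 0, 0, 1], [0, 0, 0, 0, 0, 0, 1], [0, 0, 0, 0, 0, 0, 1]])

```text
t: 16.2
tcp_pos: [0.588, -0.1134, 0.1203]
tool_rot: [3.14, -0.0, 1.169]
ft_force: [-3.1, -0.5, 7.3]
opening: 0.0233
```

>>> step_arm(deltas=[[0, 0, 0.001, 0, 0, 0, 1], [0, 0, 0.001, 0, 0, 0, 1], [0, 0, 0.001, 0, 0, 0, 1], [0, 0, 0, 0, 0, 0, 1], [0, 0, 0, 0, 0, 0, 1]])

```text
t: 16.82
tcp_pos: [0.588, -0.1134, 0.1173]
tool_rot: [3.14, -0.0, 1.169]
ft_force: [-2.9, 0.1, 8.3]
opening: 0.0234
```

>>> step_arm(deltas=[[0, -0.001, 0.001, 0, 0, 0, 1], [0, 0, 0.001, 0, 0, 0, 1], [0, 0, 0.001, 0, 0, 0, 1], [0, 0, 0, 0, 0, 0, 1], [0, 0, 0, 0, 0, 0, 1]])

```text
t: 17.45
tcp_pos: [0.5878, -0.1133, 0.1145]
tool_rot: [3.138, -0.0, 1.169]
ft_force: [-0.8, 0.3, 6.6]
opening: 0.0237
```

>>> step_arm(deltas=[[0, 0, 0.001, 0, 0, 0, 1], [0, 0, 0.001, 0, 0, 0, 1], [0, 0, 0, 0, 0, 0, 1], [0, 0, 0, 0, 0, 0, 1]])

```text
t: 17.95
tcp_pos: [0.5878, -0.1133, 0.1125]
tool_rot: [3.138, -0.0, 1.169]
ft_force: [-1.4, -0.5, 6.4]
opening: 0.0235
```

Run:
```python
from h import *
s=manip.state(); print(s["tcp_pos"],s["tool_rot"],s["ft_force"],s["moment"],s["opening"])
```

```text
[ 0.5877749  -0.11326231  0.1125012 ] [ 3.13803816e+00 -3.05006391e-04  1.16888661e+00] [-1.43380913 -0.53204941  6.36184329] [-0.17125039  0.40567249 -0.01846255] 0.02349990833283417
```

>>> step_arm(deltas=[[0, 0, 0.001, 0, 0, 0, 1], [0, 0, 0.0005, 0, 0, 0, 1], [0, 0, 0, 0, 0, 0, 1], [0, 0, 0, 0, 0, 0, 1]])

```text
t: 18.45
tcp_pos: [0.5878, -0.1133, 0.111]
tool_rot: [3.138, -0.0, 1.169]
ft_force: [-0.8, -1.1, 6.1]
opening: 0.0235
```

>>> step_arm(deltas=[[0, 0, 0.001, 0, 0, 0, 1], [0, 0, 0, 0, 0, 0, 1], [0, 0, 0, 0, 0, 0, 1]])

```text
t: 18.82
tcp_pos: [0.5878, -0.1133, 0.11]
tool_rot: [3.138, -0.0, 1.169]
ft_force: [-0.8, -0.1, 7.0]
opening: 0.0235
```

>>> step_arm(deltas=[[0, 0, 0.001, 0, 0, 0, 1], [0, 0, 0, 0, 0, 0, 1], [0, 0, 0, 0, 0, 0, 1]])

```text
t: 19.2
tcp_pos: [0.5877, -0.1133, 0.109]
tool_rot: [3.138, -0.0, 1.169]
ft_force: [-1.2, 0.2, 6.7]
opening: 0.0231
```

>>> step_arm(deltas=[[0, 0, 0.001, 0, 0, 0, 1], [0, 0, 0, 0, 0, 0, 1], [0, 0, 0, 0, 0, 0, 1]])

```text
t: 19.58
tcp_pos: [0.5878, -0.1133, 0.108]
tool_rot: [3.138, -0.0, 1.169]
ft_force: [-1.4, 0.1, 5.9]
opening: 0.0235
```

>>> step_arm(deltas=[[0, 0, 0.001, 0, 0, 0, 1], [0, 0, 0, 0, 0, 0, 1], [0, 0, 0, 0, 0, 0, 1]])

```text
t: 19.95
tcp_pos: [0.5878, -0.1133, 0.107]
tool_rot: [3.138, -0.0, 1.169]
ft_force: [-1.2, -0.7, 5.6]
opening: 0.0235
```

>>> step_arm(deltas=[[0, 0, 0.001, 0, 0, 0, 1], [0, 0, 0, 0, 0, 0, 1], [0, 0, 0, 0, 0, 0, 1]])

```text
t: 20.32
tcp_pos: [0.5878, -0.1133, 0.106]
tool_rot: [3.138, -0.0, 1.169]
ft_force: [-1.0, 0.4, 8.2]
opening: 0.0232
```

>>> step_arm(deltas=[[0, 0, 0.001, 0, 0, 0, 1], [0, 0, 0, 0, 0, 0, 1], [0, 0, 0, 0, 0, 0, 1]])

```text
t: 20.7
tcp_pos: [0.5878, -0.1133, 0.105]
tool_rot: [3.138, -0.0, 1.169]
ft_force: [-1.8, 0.4, 6.0]
opening: 0.0236
```

>>> step_arm(deltas=[[0, 0, 0.001, 0, 0, 0, 1], [0, 0, 0, 0, 0, 0, 1], [0, 0, 0, 0, 0, 0, 1]])

```text
t: 21.08
tcp_pos: [0.5878, -0.1133, 0.104]
tool_rot: [3.138, -0.0, 1.169]
ft_force: [-0.9, 0.2, 7.6]
opening: 0.0235
```

>>> step_arm(deltas=[[0, 0, 0.001, 0, 0, 0, 1], [0, 0, 0, 0, 0, 0, 1], [0, 0, 0, 0, 0, 0, 1]])

```text
t: 21.45
tcp_pos: [0.5878, -0.1133, 0.103]
tool_rot: [3.138, -0.0, 1.169]
ft_force: [-2.3, -0.3, 7.6]
opening: 0.0233
```

>>> step_arm(deltas=[[0, 0, 0.001, 0, 0, 0, 1], [0, 0, 0, 0, 0, 0, 1], [0, 0, 0, 0, 0, 0, 1]])

```text
t: 21.82
tcp_pos: [0.5878, -0.1133, 0.102]
tool_rot: [3.138, -0.0, 1.169]
ft_force: [-1.3, 0.2, 6.5]
opening: 0.0235
```

>>> step_arm(deltas=[[0, 0, 0.001, 0, 0, 0, 1], [0, 0, 0, 0, 0, 0, 1], [0, 0, 0, 0, 0, 0, 1]])

```text
t: 22.2
tcp_pos: [0.5879, -0.1133, 0.1014]
tool_rot: [3.138, -0.0, 1.169]
ft_force: [-1.9, 0.3, 9.0]
opening: 0.0233
```

Run:
```python
from h import *
shot("wrist","w10")
crop("pics/w10.png","pics/w10c.png",190,150,330,270,5)
```

```text
(no output)
```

View pics/w10c.png

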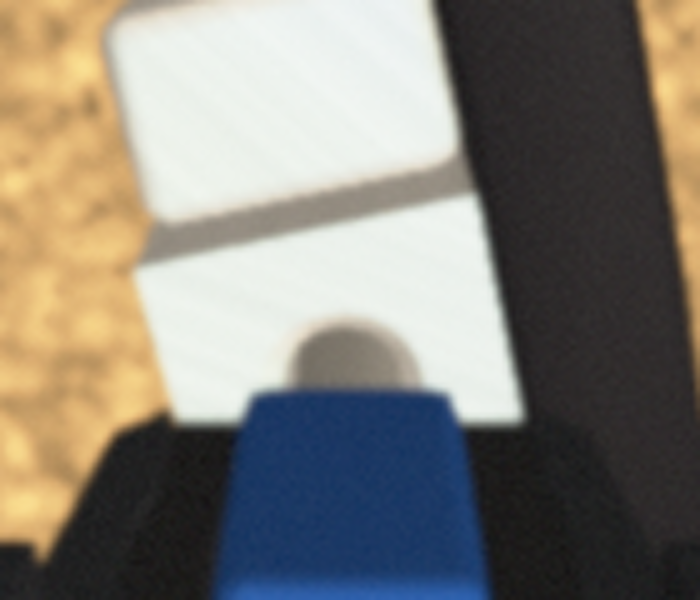

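>>> step_arm(deltas=[[0, 0, 0.0005, 0, 0, 0, 1], [0, 0, 0, 0, 0, 0, 1], [0, 0, 0, 0, 0, 0, 1]])

```text
t: 22.62
tcp_pos: [0.5879, -0.1133, 0.1014]
tool_rot: [3.138, -0.0, 1.169]
ft_force: [-2.6, 0.2, 11.7]
opening: 0.0232
```

>>> step_arm(deltas=[[0, 0, 0.0005, 0, 0, 0, 1], [0, 0, 0, 0, 0, 0, 1], [0, 0, 0, 0, 0, 0, 1]])

```text
t: 23.0
tcp_pos: [0.588, -0.1133, 0.1014]
tool_rot: [3.138, -0.0, 1.169]
ft_force: [-4.3, 0.7, 15.2]
opening: 0.0234
```

>>> step_arm(deltas=[[0, 0, 0.0004, 0, 0, 0, 1], [0, 0, 0, 0, 0, 0, 1], [0, 0, 0, 0, 0, 0, 1], [0, 0, 0, 0, 0, 0, 1]])

```text
t: 23.5
tcp_pos: [0.588, -0.1133, 0.1014]
tool_rot: [3.138, -0.0, 1.169]
ft_force: [-5.0, 0.9, 15.6]
opening: 0.0236
```

Run:
```python
from h import *
s=manip.state(); print(s["tcp_pos"],s["tool_rot"],s["ft_force"],s["moment"],s["opening"])
```

```text
[ 0.58797385 -0.11332926  0.10137605] [ 3.13782326e+00 -3.78017815e-04  1.16886870e+00] [-4.96335087  0.92388445 15.62104391] [0.10130794 1.13244923 0.03070949] 0.023575536174454906
```

>>> step_arm(deltas=[[0, 0, -0.0006, 0, 0, 0, 1], [0, 0, -0.0006, 0, 0, 0, 1], [0, 0, 0, 0, 0, 0, 1], [0, 0, 0, 0, 0, 0, 1]], grip_force=20)

```text
t: 24.0
tcp_pos: [0.588, -0.1133, 0.1014]
tool_rot: [3.138, -0.0, 1.169]
ft_force: [-0.6, -0.0, 10.2]
opening: 0.024
```

>>> step_arm(deltas=[[0, 0, 0, 0, 0, 0, 0.72], [0, 0, 0, 0, 0, 0, 0.7], [0, 0, 0, 0, 0, 0, 0.6], [0, 0, 0, 0, 0, 0, 0.5], [0, 0, 0, 0, 0, 0, 0.4], [0, 0, 0, 0, 0, 0, 0.4]])

```text
t: 24.75
tcp_pos: [0.5863, -0.1127, 0.0989]
tool_rot: [-3.141, 0.0, 1.169]
ft_force: [-0.2, -0.5, -0.8]
opening: 0.0528
```

Run:
```python
from h import *
shot("wrist","w11"); s=manip.state(); print(s["tcp_pos"],s["tool_rot"],s["ft_force"],s["moment"],s["opening"])
crop("pics/w11.png","pics/w11c.png",170,150,350,290,4.4)
```

```text
[ 0.58628699 -0.11276722  0.09897134] [-3.14155230e+00  1.24646623e-05  1.16880025e+00] [ 0.11915132 -0.30743698 -0.1760023 ] [-0.04931349  0.09052565  0.03422573] 0.0531145772811448
```

View pics/w11c.png

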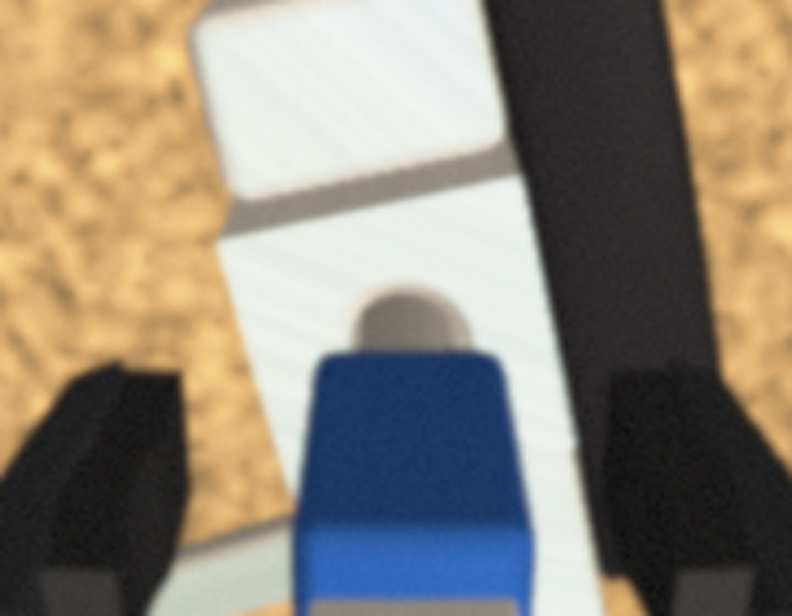

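>>> step_arm(deltas=[[0, 0, -0.005, 0, 0, 0, 0.4], [0, 0, -0.015, 0, 0, 0, 0.4], [0, 0, -0.03, 0, 0, 0, 0.4], [0, 0, -0.03, 0, 0, 0, 0.4], [0, 0, -0.03, 0, 0, 0, 0.4], [0, 0, 0, 0, 0, 0.149, 0.4], [0, 0, 0, 0, 0, 0.149, 0.4], [0, 0, 0, 0, 0, 0.149, 0.4], [0, 0, 0, 0, 0, 0.149, 0.4], [0, 0, 0, 0, 0, 0.149, 0.4], [0, 0, 0, 0, 0, 0.149, 0.4], [0, 0, 0, 0, 0, 0.149, 0.4], [0, 0, 0, 0, 0, 0.149, 0.4], [0, 0, 0, 0, 0, 0, 0.4], [0, 0, 0, 0, 0, 0, 0.4]])

```text
t: 26.68
tcp_pos: [0.5865, -0.1128, 0.2098]
tool_rot: [3.141, -0.001, -0.021]
ft_force: [0.6, -0.5, -0.1]
opening: 0.0529
```

Run:
```python
from h import *
shot("wrist","w12"); shot("side","s12"); s=manip.state(); print(s["tcp_pos"],s["tool_rot"])
go([.4948,-.1296,.20],-.02)
crop("pics/s12.png","pics/s12c.png",230,120,330,220,6)
```

```text
[ 0.58639774 -0.11277045  0.20940355] [ 3.14146555e+00 -4.99497276e-04 -2.16342013e-02]
shift(start tool axes) [-0.0912  0.0188  0.0094] turn [ 0.0001 -0.0005 -0.0016] rows>= 1.5
```

View pics/w12.png

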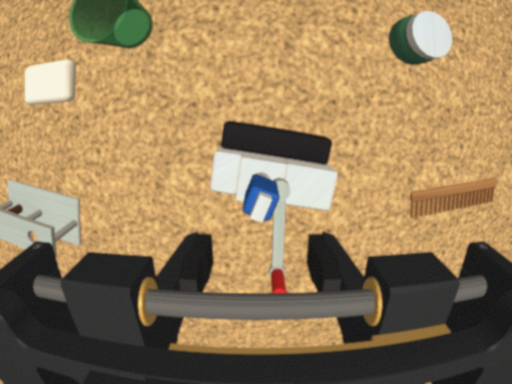

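View pics/s12c.png

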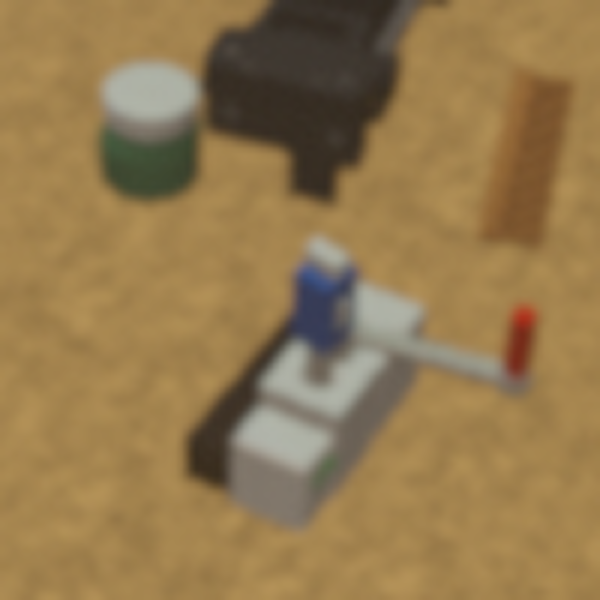

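>>> step_arm(deltas=[[-0.03, 0.006, 0, 0, 0, 0, 0.4], [-0.03, 0.006, 0, 0, 0, 0, 0.4], [-0.031, 0.007, 0, 0, 0, 0, 0.4], [0, 0, 0.02, 0, 0, 0, 0.4], [0, 0, 0.02, 0, 0, 0, 0.4], [0, 0, 0, 0, 0, 0, 0.4], [0, 0, 0, 0, 0, 0, 0.4]])

```text
t: 27.65
tcp_pos: [0.4953, -0.1298, 0.1697]
tool_rot: [3.141, -0.001, -0.023]
ft_force: [0.3, -0.4, 0.8]
opening: 0.0526
```

Run:
```python
from h import *
shot("wrist","w13"); s=manip.state(); print(s["tcp_pos"],s["tool_rot"])
crop("pics/w13.png","pics/w13c.png",180,90,340,250,3.7)
```

```text
[ 0.49560214 -0.12983603  0.17000862] [ 3.14115621e+00 -1.40633115e-03 -2.27761372e-02]
```

View pics/w13c.png

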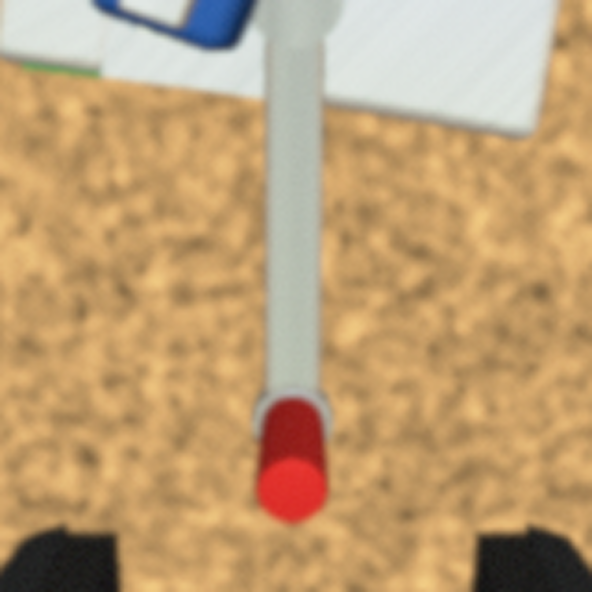

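Run:
```python
from h import *
print(onz("wrist",180+291/3.7-.4,90+489/3.7-.4,.118,ld("w13")))
import math
P=np.array([.5843,-.1310])
print(np.hypot(*(onz("wrist",180+291/3.7-.4,90+489/3.7-.4,.118,ld("w13"))[:2]-P)))
```

```text
[ 0.49475224 -0.12915077  0.118     ]
0.0895668482304611
```

>>> step_arm(deltas=[[0, 0, 0.02, 0, 0, 0, 0.4], [0, 0, 0.02, 0, 0, 0, 0.4], [0, 0, 0.015, 0, 0, 0, 0.4], [0, 0, 0.012, 0, 0, 0, 0.4], [0, 0, 0, 0, 0, 0, 0.6], [0, 0, 0, 0, 0, 0, 0.7], [0, 0, 0, 0, 0, 0, 0.78], [0, 0, 0, 0, 0, 0, 0.78], [0, 0, 0, 0, 0, 0, 0.78]], grip_force=6)

```text
t: 28.82
tcp_pos: [0.495, -0.1297, 0.1023]
tool_rot: [3.141, -0.001, -0.023]
ft_force: [0.4, 0.7, 0.2]
opening: 0.019
```

Run:
```python
from h import *
shot("wrist","w14"); s=manip.state(); print(s["tcp_pos"],s["tool_rot"],s["ft_force"],s["moment"],s["opening"])
crop("pics/w14.png","pics/w14c.png",180,150,340,310,3.7)
```

```text
[ 0.49497196 -0.12968217  0.10221965] [ 3.14148918e+00 -3.56480256e-04 -2.32052147e-02] [-0.26646447  0.14166463  0.22221751] [-0.0546506   0.18409595 -0.01931664] 0.01930308950357477
```

View pics/w14c.png

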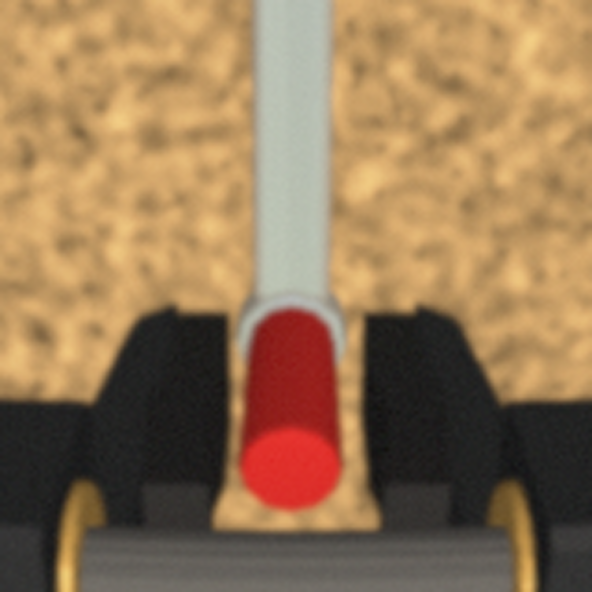

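>>> step_arm(deltas=[[0.0001, 0.0036, 0, 0, 0, -0.04, 0.78], [0.0001, 0.0036, 0, 0, 0, -0.04, 0.78], [0.0002, 0.0054, 0, 0, 0, -0.06, 0.78], [0.0002, 0.0054, 0, 0, 0, -0.06, 0.78], [0.0002, 0.0054, 0, 0, 0, -0.06, 0.78], [0.0002, 0.0054, 0, 0, 0, -0.06, 0.78], [0, 0, 0, 0, 0, 0, 0.78]])

```text
t: 29.75
tcp_pos: [0.4989, -0.1581, 0.102]
tool_rot: [-3.141, 0.0, 0.296]
ft_force: [-0.0, -0.3, 0.5]
opening: 0.0195
```

Run:
```python
from h import *
shot("wrist","w15"); s=manip.state(); print(s["tcp_pos"],s["tool_rot"],s["ft_force"],s["moment"],s["opening"])
P=np.array([.5843,-.1310]);d=s["tcp_pos"][:2]-P; print(np.hypot(*d),np.degrees(np.arctan2(d[1],d[0]))%360,np.degrees(s["tool_rot"][2])+180)
```

```text
[ 0.49891439 -0.15807915  0.101969  ] [3.14155416e+00 1.43206724e-04 2.95564071e-01] [ 0.33538907 -0.05679017  0.15938324] [-0.00711905  0.21580768 -0.00167295] 0.01945409933056163
0.0895766918213845 197.59587986961336 196.93457385006081
```

View pics/w15.png

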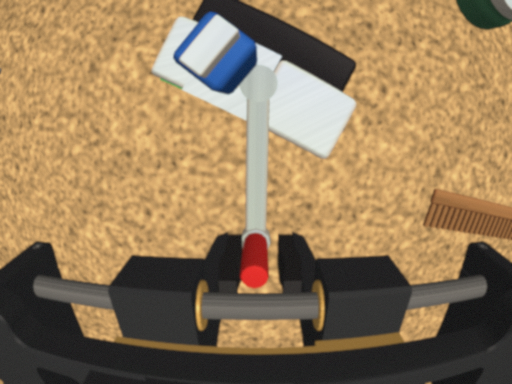

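>>> step_arm(deltas=[[0.0002, 0.0054, 0, 0, 0, -0.06, 0.78], [0.0002, 0.0054, 0, 0, 0, -0.06, 0.78], [0.0002, 0.0054, 0, 0, 0, -0.06, 0.78], [0.0002, 0.0054, 0, 0, 0, -0.06, 0.78], [0.0002, 0.0054, 0, 0, 0, -0.06, 0.78], [0.0002, 0.0054, 0, 0, 0, -0.06, 0.78], [0.0002, 0.0054, 0, 0, 0, -0.06, 0.78], [0.0002, 0.0054, 0, 0, 0, -0.06, 0.78], [0, 0, 0, 0, 0, 0, 0.78], [0, 0, 0, 0, 0, 0, 0.78]])

```text
t: 31.05
tcp_pos: [0.521, -0.1945, 0.1019]
tool_rot: [-3.142, 0.0, 0.775]
ft_force: [-1.3, 1.5, 0.1]
opening: 0.0192
```

Run:
```python
from h import *
shot("wrist","w16"); s=manip.state(); print(s["tcp_pos"],s["tool_rot"],s["ft_force"],s["moment"],s["opening"])
P=np.array([.5843,-.1310]);d=s["tcp_pos"][:2]-P; print(np.hypot(*d),np.degrees(np.arctan2(d[1],d[0]))%360,np.degrees(s["tool_rot"][2])+180)
```

```text
[ 0.52103128 -0.19450652  0.10194481] [-3.14158897e+00  6.69164810e-06  7.75799735e-01] [-0.44534905  0.44165431  0.93686914] [ 0.08502932  0.16206402 -0.02596061] 0.019516139232661458
0.089643792776088 225.10747383800208 224.45005057994948
```

View pics/w16.png

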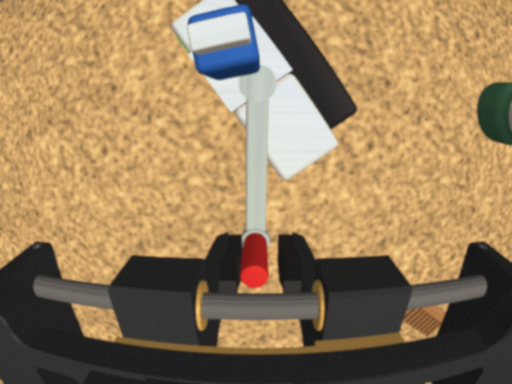

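>>> step_arm(deltas=[[0.0001, 0.0045, 0, 0, 0, -0.05, 0.78], [0.0001, 0.0045, 0, 0, 0, -0.05, 0.78], [0.0001, 0.0045, 0, 0, 0, -0.05, 0.78], [0.0001, 0.0045, 0, 0, 0, -0.05, 0.78], [0.0001, 0.0036, 0, 0, 0, -0.04, 0.78], [0, 0.0018, 0, 0, 0, -0.02, 0.78], [0, 0, 0, 0, 0, 0, 0.78]])

```text
t: 31.98
tcp_pos: [0.5393, -0.2087, 0.1018]
tool_rot: [-3.141, -0.0, 1.036]
ft_force: [-1.2, 2.9, 0.8]
opening: 0.0196
```

>>> step_arm(deltas=[[0, 0.0018, 0, 0, 0, -0.02, 0.78], [0, 0.0018, 0, 0, 0, -0.02, 0.78], [0, 0, 0, 0, 0, 0, 0.78]])

```text
t: 32.35
tcp_pos: [0.5426, -0.2109, 0.1018]
tool_rot: [-3.141, 0.0, 1.077]
ft_force: [-0.8, 3.8, 0.4]
opening: 0.0192
```

Run:
```python
from h import *
shot("wrist","w17"); s=manip.state(); print(s["tcp_pos"],s["tool_rot"],s["ft_force"],s["moment"],s["opening"])
P=np.array([.5843,-.1310]);d=s["tcp_pos"][:2]-P; print(np.hypot(*d),np.degrees(np.arctan2(d[1],d[0]))%360,np.degrees(s["tool_rot"][2])+180)
```

```text
[ 0.54260654 -0.21093008  0.101837  ] [-3.14148939e+00  1.10291463e-04  1.07676392e+00] [-1.54543221  3.21677354 -0.53244879] [ 0.42327742  0.31888298 -0.0435805 ] 0.0194453895518949
0.09015077548287549 242.45236852804868 241.69402817438637
```

View pics/w17.png

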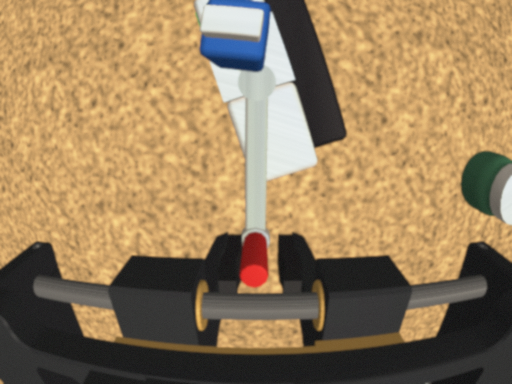

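>>> step_arm(deltas=[[0, 0.0018, 0, 0, 0, -0.02, 0.78], [0, 0.0018, 0, 0, 0, -0.02, 0.78], [0, 0, 0, 0, 0, 0, 0.78]])

```text
t: 32.78
tcp_pos: [0.5459, -0.2128, 0.1019]
tool_rot: [3.141, 0.0, 1.117]
ft_force: [-1.9, 3.2, -0.6]
opening: 0.0194
```

>>> step_arm(deltas=[[0, 0.0018, 0, 0, 0, -0.02, 0.78], [0, 0, 0, 0, 0, 0, 0.78], [0, 0, 0, 0, 0, 0, 0.78]])

```text
t: 33.15
tcp_pos: [0.5472, -0.2134, 0.1019]
tool_rot: [-3.141, 0.0, 1.137]
ft_force: [-1.8, 3.3, -1.2]
opening: 0.0195
```

>>> step_arm(deltas=[[0, 0.0012, 0, 0, 0, -0.012, 0.78], [0, 0, 0, 0, 0, 0, 0.78], [0, 0, 0, 0, 0, 0, 0.78]])

```text
t: 33.52
tcp_pos: [0.5474, -0.2133, 0.1018]
tool_rot: [-3.139, -0.0, 1.149]
ft_force: [-5.3, 3.6, 1.5]
opening: 0.0194
```

>>> step_arm(deltas=[[0, 0.001, 0, 0, 0, 0, 0.78], [0, 0, 0, 0, 0, 0, 0.78], [0, 0, 0, 0, 0, 0, 0.78]])

```text
t: 33.9
tcp_pos: [0.5475, -0.2134, 0.1017]
tool_rot: [-3.137, 0.0, 1.149]
ft_force: [-8.1, 6.4, 3.3]
opening: 0.0193
```

Run:
```python
from h import *
shot("wrist","w18"); s=manip.state(); print(s["tcp_pos"],s["tool_rot"],s["ft_force"],s["moment"],s["opening"])
P=np.array([.5843,-.1310]);d=s["tcp_pos"][:2]-P; print(np.hypot(*d),np.degrees(np.arctan2(d[1],d[0]))%360,np.degrees(s["tool_rot"][2])+180)
```

```text
[ 0.54751026 -0.21336821  0.10168674] [-3.13684599e+00  3.40229388e-05  1.14911165e+00] [-6.67708111  6.34001123  4.10966345] [ 0.79002953  1.24288495 -0.03847457] 0.01964848471726086
0.09021090159737433 245.93208210105365 245.83924783886243
```

View pics/w18.png

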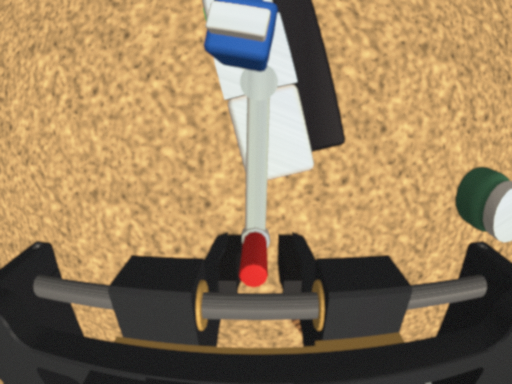

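>>> step_arm(deltas=[[0, -0.002, 0, 0, 0, 0, 0.78], [0, -0.0018, 0, 0, 0, 0, 0.7], [0, 0, 0, 0, 0, 0, 0.6], [0, 0, 0, 0, 0, 0, 0.5], [0, 0, 0, 0, 0, 0, 0.5], [0, 0, -0.02, 0, 0, 0, 0.5], [0, 0, -0.03, 0, 0, 0, 0.5], [0, 0, -0.04, 0, 0, 0, 0.5], [0, 0, -0.04, 0, 0, 0, 0.5], [0, 0, 0, 0, 0, 0, 0.5]])

```text
t: 35.2
tcp_pos: [0.5488, -0.214, 0.2382]
tool_rot: [3.131, -0.0, 1.149]
ft_force: [0.3, 0.5, 0.1]
opening: 0.0441
```

Run:
```python
from h import *
for n,f in(("wrist","w19"),("side","s19"),("top","t19")): shot(n,f)
s=manip.state(); print(s["t"],s["tcp_pos"],s["tool_rot"],s["ft_force"],s["opening"])
crop("pics/s19.png","pics/s19c.png",230,120,330,220,6)
```

```text
35.35 [ 0.5455619  -0.21256651  0.23184301] [-3.14117519e+00  4.83247898e-05  1.14886891e+00] [ 0.09804473 -0.66987947  0.35800857] 0.0442692474437713
```

View pics/w19.png

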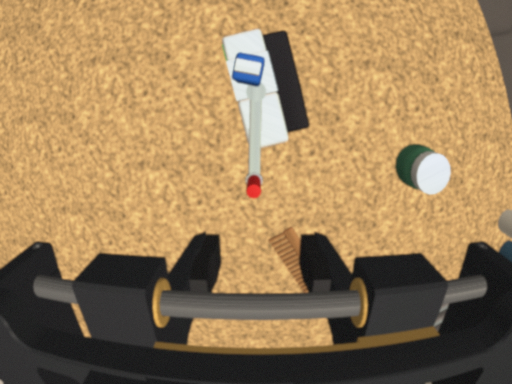

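View pics/s19c.png

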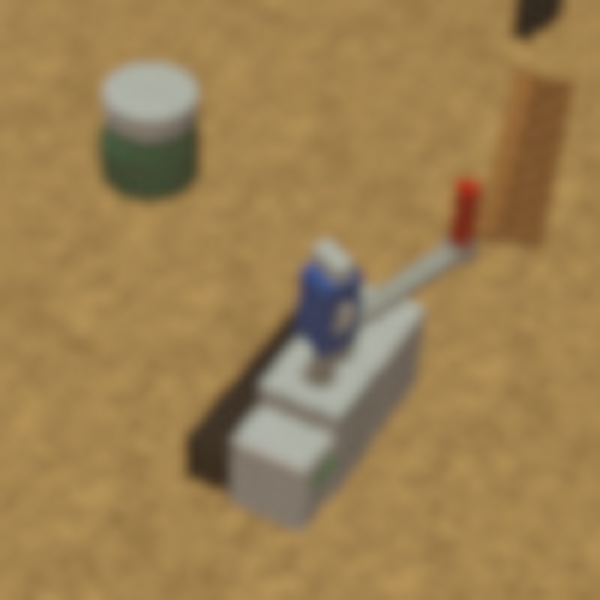

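Run:
```python
from h import *
C=ld("w19")
im=cv2.imread("pics/w19.png"); hsv=cv2.cvtColor(im,cv2.COLOR_BGR2HSV)
m=cv2.inRange(hsv,(0,180,190),(6,255,255))|cv2.inRange(hsv,(174,180,190),(180,255,255)); ys,xs=np.nonzero(m); print(xs.mean(),ys.mean(),len(xs))
g=onz("wrist",xs.mean(),ys.mean(),.118,C)
# pivot cap & both compared to the initial picture w2
for P in ([.5844,-.1314],[.5846,-.131]):
    d=g[:2]-P; print(g,np.hypot(*d),"lever change rad",np.arctan2(d[1],d[0])%(2*np.pi)-np.radians(178.9), "value",np.arctan2(d[1],d[0])%(2*np.pi)-np.radians(180-11.2))
a=cv2.imread("pics/t0.png") if 0 else cv2.imread("pics/top0.png"); b=cv2.imread("pics/t19.png")
print(np.abs(cv2.imread("pics/s12.png")[155:185,270:292].astype(int)-cv2.imread("pics/s19.png")[155:185,270:292]).mean())
```

```text
253.36111111111111 190.76388888888889 144
[ 0.54543858 -0.21269686  0.118     ] 0.09015082976059162 lever change rad 1.143085781616196 value 1.3193640360676233
[ 0.54543858 -0.21269686  0.118     ] 0.09059798101764326 lever change rad 1.1430031604668942 value 1.3192814149183216
5.042424242424242
```

View pics/t19.png

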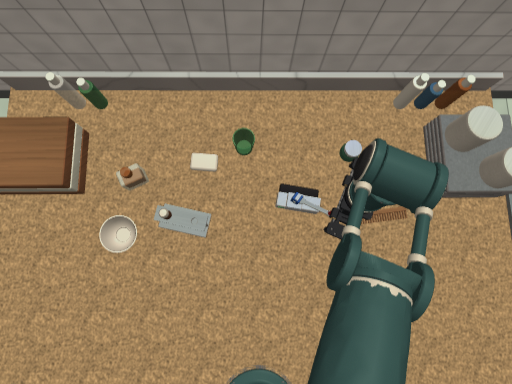

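Run:
```python
from h import *
a,b=[cv2.cvtColor(cv2.imread(f"pics/{f}.png"),cv2.COLOR_BGR2GRAY).astype(np.float32)[158:180,276:290] for f in("s12","s19")]
print(cv2.phaseCorrelate(a,b,cv2.createHanningWindow(a.shape[::-1],cv2.CV_32F)))
A,B=[cv2.inRange(cv2.cvtColor(cv2.imread(f"pics/{f}.png"),cv2.COLOR_BGR2HSV),(105,90,40),(130,255,255))[150:190,270:300] for f in("s12","s19")]
for m in(A,B): ys,xs=np.nonzero(m); print(xs.mean(),ys.mean(),len(xs))
ax=proj("side",[.588,-.1135,.1]);print(ax,proj("side",[.588,-.1135,.101]),proj("side",[.589,-.1135,.1]),proj("side",[.588,-.1125,.1]))
cv2.imwrite("pics/cmp.png",cv2.resize(np.hstack([cv2.imread(f"pics/{f}.png")[150:195,265:305] for f in("s12","s19")]),None,fx=9,fy=9,interpolation=cv2.INTER_CUBIC))
```

```text
((1.3180659053142145, -0.12803937945795418), 0.8916278650363286)
12.333333333333334 19.272727272727273 33
12.428571428571429 18.285714285714285 21
[282.81326443 171.15157359] [282.83306959 170.896603  ] [282.48628413 171.06750042] [282.7067529  171.36742827]
```

View pics/cmp.png

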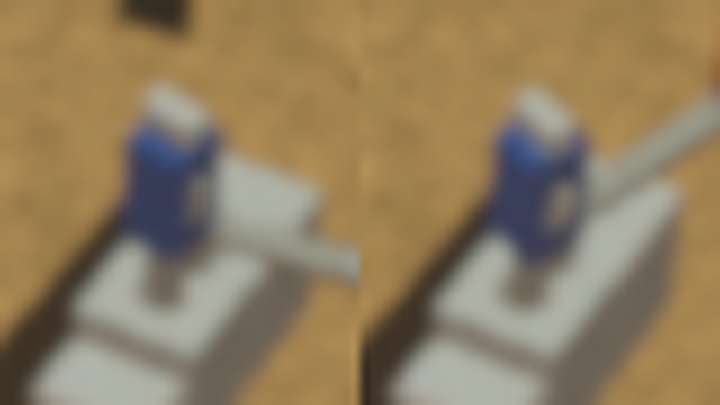

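```bash
python3 -c "
from bench import manip
print(manip.close_job())"
```

```text
the job is handed in; nothing more can be done
None
```

The trimmer is home in the dock collet and clamped, and I handed the job in at about 35 s. `close_job` gives no verdict, so this rests on my own readings.

- **Insertion:** I pushed the shank down the bore against about 7 N of ring drag. The foot then met the stop, and the TCP held at z = 0.1014 m, so the stop is at about 22 mm. I pressed to 15–16 N at the wrist for over 0.5 s, which puts roughly 9 N on the stop. That stop force is inferred from the wrist reading minus the drag, not measured directly.
- **Lever:** It started at about 0.17 rad, not 0. I swung it closed with the jaws loosely around its red grip, until the tool stopped moving at about 10 N. The final wrist picture gives 1.32 rad, which agrees with the 1.3 rad end stop to within measurement error.
- **Final state:** The side view shows the trimmer upright with no visible rise after clamping. The head shifted sideways by about 1 pixel when the cam closed. From the bore clearance I estimate at most about 0.04 rad of tilt, inside the 0.07 limit.
- **Surroundings:** The arm is clear of everything and reads zero force. By eye, the overhead view shows the other toiletries where they were. The arm partly covers the comb and cream tin there, but they look unmoved in the side view.
- **Disagreements:** The cameras differed by up to 5 mm on the dock and lever position. I settled it with close wrist views and the wrist force readings during insertion.

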